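# Set up the roller embosser for the next run of luggage tags

### The arm

A 7-joint arm with a two-finger parallel gripper is mounted at the origin on the work surface. World frame = base frame: x ahead of the robot, y to its left, z up, the work surface at z = 0. Lengths are in m, angles in degrees, forces in N, time in s.
With the tool pointing down it reaches from about 0.425 to 0.875 m from the base axis. Payload 4.7 kg.
Tool frame: the origin (TCP) lies between the finger pads; the fingertips stand 19 mm ahead of it and the grasp point (between the pads) is the TCP; x points along the fingers, z is the direction in which the jaws open and shut, and the axes are right-handed (so a half turn about x gives the same grasp; the last joint's range is limited). The gripper opens to 87 mm and grips with 3 to 60 N. Pads are 19 mm wide; open, the fingers measure 117 mm over their backs; the gripper's body (75 mm by 190 mm) begins 51 mm behind the grasp point.
Start: joints at [-74.364, 18.392, -4.016, 83.108, 1.295, 78.541, -3.26], TCP at [0.166, 0.628, 0.242] pointing down, gripper open.
Joint ranges: [-163.93, 163.93], [-17.29, 119.83], [-79.2, 71.16], [3.27, 140.29], [-89.18, 269.18], [5.43, 117.66], [-154.24, 154.24]. Speed limits (degrees/s): [147.25, 147.25, 180, 180, 180, 180, 180].

### API

Orientations are given as [roll, pitch, yaw] about the fixed x, y, z axes, in that order (R = Rz(yaw) Ry(pitch) Rx(roll)).
In Python, from cell import monitor, read_camera, camera_model, env, regions_of gives the robot as it stands. The module is installed in compiled form; this text tells all that it offers.
- The arm moves only by the tool step_arm, never from a script. Its argument "deltas" is a list of rows, each a list of 5 numbers: the gripper's target within -1 to 1 (fully open at 1, half-way at 0, shut at -1), then the shift along the tool's x, y, z in m, then the turn about the tool's x in degrees. A call has 1 to 12 rows; each row is the pose to reach, as a shift and turn from the pose commanded when the call began, along the tool's axes at that moment; what a row does not reach only later rows make up. A row lasts 1/8 s, in which the tool goes at most 62.5 mm and 10.7 degrees, less where a joint would pass 70% of its speed; a pose out of reach is approached as far as the arm can. A call with a gripper value outside its range is refused whole. The fingers move at their own pace and stop on an object; "newtons" is the grip in N (left out, the last holds). Time passes only in rows, so rows that repeat a pose let the fingers close. It gives the time, the measured TCP pose, the force and the opening at its end, in the units of the state.
- monitor.get_obs(): the state, without advancing time (a new reading comes with each control period).
- read_camera(name): name is "scene" or "side" or "wrist"; returns (picture, depth): 400x640x3 uint8, red, green, blue; 400x640 float32, m along the optical axis (not along the pixel's ray), 0 where there is no reading.
- camera_model(name): a dict with "fx", "fy", "cx", "cy" (pixels), "xyz" and "attitude" of the camera in the world. Camera axes: x right, y down, z forward; pixel columns grow to the right and rows downward; lengths in m; the calibration is good to about 2 mm. A picture is of the moment at which its call begins: read the wrist's pose just before it. camera_model takes no time and is no camera call; for the wrist camera it gives the pose at the moment of the call.
- env.sign_off(): hands the job in, once; it reports no verdict.
Trained networks look in the newest picture that a camera, given by its name, has taken for a name from the list of things; names that differ only in an ending like _2 or _b are one class to them, and where a whole thing is asked for, a point or a joint stands for the part that bears it (a point fixed in the world has none). Each returns a list of dicts, best first, with "p" (0 to 1); they miss things now and then, are a little off and sometimes report something else, mostly with a low value. They report only what shows in the picture. A call takes as long as a camera call.
- regions_of(camera, thing): "pixels" (400x640 bool, what is visible of it) and "pixel" ([column, row] in pixels, amid what is visible of it).
The state is a dict: "time_s": time; "qpos": joint angles; "joint_velocities": joint speeds; "effort": joint torques, N m; "tool_pos": TCP position; "tool_rot": TCP orientation; "force": force on the tool from outside, world axes, zero at the start; "wrist_torque": the same for the moment, N m; "grip_width": finger opening in m.
Only numpy, scipy, OpenCV 4.12 (cv2) and the standard library are available. Lean on these libraries where they do the work, as an engineer would, in place of code of your own. Each camera call takes 0.05 s, during which the arm holds its last target. There are 200 camera calls.

### The job

Make the roller embosser ready for its next run of leather luggage tags. First pull its pressure lever back into the release notch, the one nearest the robot; then, with the pressure off and in any order, turn the pattern roller by its knurled collar until the brass line along it faces straight up, put the finished, embossed tags that lie on the machine's carrier board into the wooden tray, and lay every plain blank from the grey mat flat in an outlined place of the carrier board, one to a place and lined up with its outline (either end foremost). When all that is done, throw the lever into the middle notch, the one with the brass stud, and leave the other things on the bench where they are.

Things in the scene. Friction and masses are not known exactly. Their poses are not given: they have to be found in the camera images.
- embosser: Green bench-top roller embosser, fixed. Origin on the bench below the roller's middle; x level, away from the robot (feed), y along the roller, z up. Infeed table x -235..-75, y +-165, top 41 mm up; on it the fixed black carrier board x -205..-65, y +-112, top 45 mm up. Cheeks at y -200..-182 and 122..140, 112 mm high, hold the roller between centres. Base 300 x 388, 20 mm high.
- place0 (a point): Centre of the right-hand (robot's -y) outlined place on the carrier board, on the board's surface (45 mm above the bench). The white outline encloses 93 x 38 mm, the long way along the embosser's x axis; the axes are the embosser's. Places are 82 mm apart.
- place1 (a point): Centre of the middle outlined place on the carrier board, on the board's surface (45 mm above the bench). The white outline encloses 93 x 38 mm, the long way along the embosser's x axis; the axes are the embosser's. Places are 82 mm apart.
- place2 (a point): Centre of the left-hand (robot's +y) outlined place on the carrier board, on the board's surface (45 mm above the bench). The white outline encloses 93 x 38 mm, the long way along the embosser's x axis; the axes are the embosser's. Places are 82 mm apart.
- roller (a joint): Turn of the steel pattern roller about the embosser's y axis, rad. 0 = brass line straight up; it grows as the line leans away from the robot and on downwards. Turns without end, stays where left (friction 0.06 N m). The barrel, 56 mm in diameter, 210 mm long (y +-105), axis 80 mm above the bench, is engraved but for a smooth strip with the brass line. Starts at 0.8 to 2.4.
- collar (a point): Centre of the roller's knurled hand collar, on the roller's axis 80 mm above the bench: a cylinder 38 mm in diameter, 50 mm long along the embosser's y, fixed to the roller, between the barrel and the right-hand (-y) cheek. Only the base, 60 mm lower, is under it. This point does not turn; its axes are the embosser's.
- roller_mark (a point): Middle of the brass line (6 mm wide, 206 mm long) on the roller's barrel, 28.5 mm from the axis. It turns with the roller; its z axis points out of the roller through the line, its y axis along the roller.
- lever (a joint): Pressure lever at the left (+y) end of the embosser, swings about its y axis, rad. 0 = upright, in the middle notch (brass stud); -0.55 = leaning to the robot, release notch; +0.55 = leaning away, full-pressure notch, where it starts. A sprung detent draws it into the nearest notch and holds it (about 4 N at the knob to get out, tipping points half-way between notches); stops at +-0.66.
- lever_knob (a point): Centre of the lever's black ball knob, 28 mm in diameter, 105 mm from the pivot on a 12 mm round arm; it moves with the lever, along whose arm its z axis points.
- lever_pivot (a point): The lever's pivot, 80 mm above the bench, in the plane of the lever; fixed to the embosser, with its axes. The scalloped steel quadrant with the three notches and the lever's sprung ball stand 10 to 26 mm from this plane on the roller's side and reach up to 78 mm from the pivot; the brass stud plate at the middle notch stands 26 to 31 mm off and reaches 74 mm up.
- mat: Grey mat, fixed, 250 x 140 mm and 3 mm thick, on the bench left or right of the embosser; origin at the centre of its underside, long side along its x axis. The blanks lie on it.
- tray: Open wooden tray, fixed, 190 x 150 mm outside, 30 mm high, walls and floor 5 mm, on the bench on the other side; origin at the centre of its underside, long side along its x axis.
- blank0_mid (a point): Centre (half-way up) of a plain blank luggage tag of stiff tan leather, 88 mm along its x axis, 34 mm along y, 5 mm thick, 18 g, with a small brass eyelet near the +x end. Two or three blanks are there, lying about 85 mm apart on the mat, roughly across its long side; they are alike, and may lie either end foremost.
- blank1_mid (a point): Centre (half-way up) of a plain blank luggage tag of stiff tan leather, 88 mm along its x axis, 34 mm along y, 5 mm thick, 18 g, with a small brass eyelet near the +x end. Two or three blanks are there, lying about 85 mm apart on the mat, roughly across its long side; they are alike, and may lie either end foremost.
- blank2_mid (a point): Centre (half-way up) of a plain blank luggage tag of stiff tan leather, 88 mm along its x axis, 34 mm along y, 5 mm thick, 18 g, with a small brass eyelet near the +x end. Two or three blanks are there, lying about 85 mm apart on the mat, roughly across its long side; they are alike, and may lie either end foremost.
- done0_mid (a point): Centre (half-way up) of a finished luggage tag, the same size as a blank but with an embossed pattern on its top; x axis along its 88 mm, z up. Two or three are there, lying in outlined places of the carrier board.
- done1_mid (a point): Centre (half-way up) of a finished luggage tag, the same size as a blank but with an embossed pattern on its top; x axis along its 88 mm, z up. Two or three are there, lying in outlined places of the carrier board.
- done2_mid (a point): Centre (half-way up) of a finished luggage tag, the same size as a blank but with an embossed pattern on its top; x axis along its 88 mm, z up. Two or three are there, lying in outlined places of the carrier board.
- jar: Jar of edge paint, 54 mm in diameter and 62 mm high, on the bench; to be left alone. Origin at the centre of its underside.
- maul: Wooden maul standing on its head, 66 mm in diameter, 197 mm high; to be left alone. Origin at the centre of its underside.
- beveler: Edge beveler, a hand tool 150 mm long with a wooden handle, lying on the bench past the lever's end of the embosser; to be left alone.

How it is judged:
By the outcome, as a careful person would: the job done as asked, in the order asked, and still so for the second after the job is handed in, with the robot touching nothing.
Of blank0, blank1, blank2 only 2 to 3 are there at a start; the rules pass over those that are not, and their reading is None.
Of done0, done1, done2 only 2 to 3 are there at a start; the rules pass over those that are not, and their reading is None.
At some moment in a run one of blank0, blank1, blank2 may be knocked a few centimetres aside while the robot is not near it.
Once in a run the grip may slacken for a moment while it holds something.
It also fails if it takes over 210 s, if anything falls off the work surface, if the arm or the gripper's body presses on something with over 40 N, if the wrist force passes 120 N, or if a joint passes its speed limit or range.

## Working session

There is one attempt and no reset: what is moved stays moved. The work goes in short steps, Python scripts to look and compute and a tool call to move; the robot and the scene stay as the last step left them, time stands still between calls to the robot, and variables do not carry over. Pictures are saved under pics/ and viewed, about 12 in all and at most 16, crops included, and the job is handed in when it is done.

Besides the shell and the picture viewer there is one more tool, called by a JSON object that holds its "name" and its "arguments", one argument or row to a line. step_arm: Moves the arm, as the interface text tells. Its arguments: {"type":"object","properties":{"deltas":{"type":"array"},"newtons":{"type":"number"}},"required":["deltas"]}

```bash
mkdir -p pics
cat > h.py <<'E'
import numpy as np, cv2
from scipy.spatial.transform import Rotation as R
from cell import monitor, read_camera, camera_model, env, regions_of
def rot(a): return R.from_euler('xyz',a,degrees=True).as_matrix()
def cam(n):
    m=camera_model(n); p,d=read_camera(n); return m,p,d
def pts(m,d):
    v,u=np.mgrid[0:d.shape[0],0:d.shape[1]]
    c=np.stack([(u-m['cx'])/m['fx']*d,(v-m['cy'])/m['fy']*d,d],-1)
    A=m['attitude']; A=rot(A) if np.ndim(A)==1 else np.array(A)
    P=c@A.T+np.array(m['xyz']); P[d<=0]=np.nan; return P
def save(n,p): cv2.imwrite('pics/'+n+'.png',cv2.cvtColor(p,cv2.COLOR_RGB2BGR))
def st():
    o=monitor.get_obs(); print({k:np.round(o[k],3).tolist() for k in ('time_s','qpos','tool_pos','tool_rot','force','grip_width')}); return o
E
python3 - <<'E'
from h import *
st()
print(rot(monitor.get_obs()['tool_rot']).round(3))
ims=[]
for n in ('scene','side','wrist'):
    m,p,d=cam(n); print(n,m); save(n+'0',p); np.savez(n+'0.npz',p=p,d=d,m=m)
E
```

```text
{'time_s': 0.0, 'qpos': [-74.364, 18.439, -4.014, 83.176, 1.294, 78.542, -3.261], 'tool_pos': [0.166, 0.628, 0.24], 'tool_rot': [-177.038, 89.889, -101.866], 'force': [-0.178, -0.174, -0.15], 'grip_width': 0.087}
[[-0.    -0.967  0.256]
 [-0.002  0.256  0.967]
 [-1.    -0.    -0.002]]
scene {'fx': 497.5855775172979, 'fy': 497.5855775172979, 'cx': 320.3355627671425, 'cy': 192.30784255338767, 'xyz': array([ 1.28585853, -0.34184002,  1.19171362]), 'attitude': array([-143.69900573,    0.50583504,   63.956209  ])}
side {'fx': 515.7774977520262, 'fy': 515.7774977520262, 'cx': 320.0540242750838, 'cy': 208.58687715027858, 'xyz': array([ 0.15315403, -0.90395754,  1.14873807]), 'attitude': array([-135.32151765,   -0.77082761,  -24.33694442])}
wrist {'fx': 305.810757072343, 'fy': 305.810757072343, 'cx': 325.1271911964075, 'cy': 196.95552899313157, 'xyz': array([0.09593195, 0.64607954, 0.3825028 ]), 'attitude': array([1.64594130e+02, 9.49051728e-02, 7.51372379e+01])}
```

View pics/scene0.png

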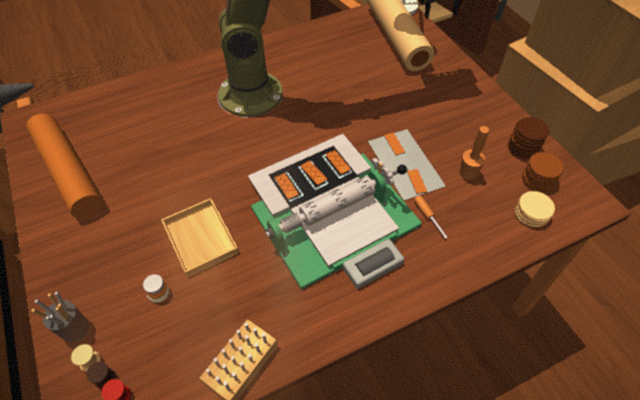

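View pics/side0.png

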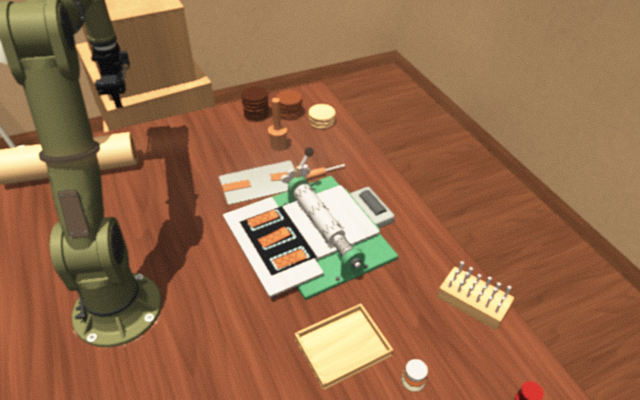

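The scene shows three finished tags on the board (about 288,185 / 314,174 / 338,163), the tray at right (200,235), the mat at left (407,165) with two blanks visible, and the lever knob at (402,169). Next I measure.

```bash
cat >> h.py <<'E'
def load(n):
    z=np.load(n+'.npz',allow_pickle=True); return z['m'].item(),z['p'],z['d']
def rect(P):
    (c,s,a)=cv2.minAreaRect((P[:,:2]*1000).astype(np.float32)); 
    return np.round(c,1),np.round(s,1),round(a,1)
E
python3 - <<'E'
from h import *
for n in ('scene','side'):
    m,p,d=cam(n); P=pts(m,d)
    for t in ('mat','tray','embosser','blank0_mid','done0_mid','lever_knob','collar','roller_mark','jar','maul','beveler','lever'):
        try: r=regions_of(n,t)
        except Exception as e: print(t,e); continue
        for q in r[:4]:
            if q['p']<.3: continue
            X=P[q['pixels']]; X=X[~np.isnan(X[:,0])]
            if len(X)<3: continue
            print(n,t,round(q['p'],2),len(X),'med',(np.median(X,0)*1000).round(0),'rect',*rect(X),'z',(np.percentile(X[:,2],[2,98])*1000).round())
    # black board
    z=P[...,2]; blk=(p.max(-1)<60)&(abs(z-.045)<.008)&(P[...,0]>.3)&(P[...,0]<.9)&(abs(P[...,1])<.4)
    nl,l,s,c=cv2.connectedComponentsWithStats(blk.astype(np.uint8)); k=1+s[1:,4].argmax()
    print('board',s[k],*rect(P[l==k]))
    g=(p[...,1]>p[...,0]*1.5)&(abs(z-.02)<.006); print('base',*rect(P[g&~np.isnan(z)]))
E
```

```text
scene mat 0.77 2122 med [509. 327.   3.] rect [508.6 312.1] [170.3 259.1] 82.3 z [-3.  8.]
scene tray 0.63 3535 med [ 489. -338.    6.] rect [ 489.9 -337.8] [196.3 152. ] 3.0 z [-0. 31.]
scene embosser 0.62 15944 med [620.  16.  41.] rect [587.6  26.8] [460. 411.] 3.7 z [ 15. 113.]
scene blank0_mid 0.8 221 med [432. 326.   8.] rect [430.4 326.1] [34.2 91.8] 83.4 z [ 2. 13.]
scene blank0_mid 0.43 797 med [640. 456.  78.] rect [577.9 521.8] [ 62. 224.] 43.0 z [  6. 196.]
scene done0_mid 0.51 299 med [464. -61.  50.] rect [462.6 -59. ] [92.6 38. ] 3.2 z [44. 55.]
scene lever_knob 0.63 135 med [632. 198. 168.] rect [576.9 223.8] [ 45.7 150.1] 60.3 z [  4. 183.]
scene collar 0.64 16042 med [620.  16.  41.] rect [583.9  66.9] [461.3 492.5] 4.0 z [ 15. 114.]
scene roller_mark 0.81 1927 med [607.   8.  99.] rect [582.8   6.4] [ 90.9 291.7] 5.2 z [ 68. 111.]
scene jar 0.94 509 med [ 615. -482.   57.] rect [ 605.9 -482.1] [47.8 51.4] 67.5 z [ 7. 66.]
scene maul 0.62 869 med [640. 457.  77.] rect [571.  537.8] [ 69.2 256.9] 41.6 z [ -1. 196.]
scene beveler 0.78 257 med [699. 269.  21.] rect [72
[... 1230 characters left out ...]
ect [ 597.2 -488.8] [49.7 50.4] 84.4 z [13. 67.]
side maul 0.68 618 med [621. 452.  78.] rect [652.8 528.3] [210.4  58.9] 68.0 z [  9. 198.]
side maul 0.5 168 med [687. 263.  20.] rect [666.4 248.1] [166.9  62.8] 36.7 z [ -0. 110.]
side beveler 0.64 141 med [688. 263.  20.] rect [714.6 267.3] [138.2  22.5] 2.8 z [ 9. 30.]
side beveler 0.35 68 med [563. 312.   9.] rect [567.4 315.7] [52.1 33. ] 34.3 z [ 3. 16.]
side lever 0.48 144 med [623. 197. 159.] rect [666.6 296.1] [265.3  36.3] 66.0 z [  0. 185.]
side lever 0.37 1623 med [491. 310.   4.] rect [489.3 324. ] [224.7 236.6] 61.9 z [-2. 10.]
board [ 241  208   75   66 1017] [454.3  21.8] [134.1 216.6] 3.8
base [589.3  26.6] [298.2 386.7] 4.1
```

```bash
cat >> h.py <<'E'
def head():
    o=monitor.get_obs(); T=rot(o['tool_rot']); return np.array(o['tool_pos']),T,np.degrees(np.arctan2(T[1,2],T[0,2]))
def go(x,y,z,h=None,dz=0.0):
    p,T,h0=head(); s=T.T@(np.array([x,y,z])-p)
    t=0 if h is None else (h0-h+90)%180-90
    print('delta',s.round(4).tolist(),'turn',round(t,1),'rows~',max(np.linalg.norm(s)/.0625,abs(t)/10.7).round(1))
E
python3 -c "
from h import *
go(.46,.22,.33,94)"
```

```text
delta [-0.0884, -0.3884, -0.3196] turn -18.8 rows~ 8.2
```

{"name": "step_arm", "arguments": {
  "deltas": [
    [1,-0.09,-0.388,-0.32,-18.8],
    [1,-0.09,-0.388,-0.32,-18.8],
    [1,-0.09,-0.388,-0.32,-18.8],
    [1,-0.09,-0.388,-0.32,-18.8],
    [1,-0.09,-0.388,-0.32,-18.8],
    [1,-0.09,-0.388,-0.32,-18.8],
    [1,-0.09,-0.388,-0.32,-18.8],
    [1,-0.09,-0.388,-0.32,-18.8],
    [1,-0.09,-0.388,-0.32,-18.8],
    [1,-0.09,-0.388,-0.32,-18.8],
    [1,-0.09,-0.388,-0.32,-18.8]
  ]
}}

```text
time_s: 2.82
tool_pos: [0.4584, 0.2216, 0.3312]
tool_rot: [68.5, 89.9, 162.7]
force: [0.6, -0.5, 0.5]
grip_width: 0.0869
```

```bash
cat >> h.py <<'E'
def meas(n,things,P,pmin=.3,top=4):
    for t in things:
        for q in regions_of(n,t)[:top]:
            if q['p']<pmin: continue
            X=P[q['pixels']]; X=X[~np.isnan(X[:,0])]
            if len(X)<5: continue
            zm=np.median(X[:,2]); Y=X[abs(X[:,2]-zm)<.006]
            print(t,round(q['p'],2),len(X),np.round(q['pixel']),'med',(np.median(X,0)*1000).round(0),'rect',*rect(Y),'z',(np.percentile(X[:,2],[2,98])*1000).round())
def board(p,P):
    z=P[...,2]; blk=(p.max(-1)<60)&(abs(z-.045)<.008)&(P[...,0]>.3)&(P[...,0]<.7)&(abs(P[...,1])<.3)
    nl,l,s,c=cv2.connectedComponentsWithStats(blk.astype(np.uint8)); k=1+s[1:,4].argmax()
    print('board',s[k],*rect(P[l==k]))
    return l==k
E
python3 - <<'E'
from h import *
st()
m,p,d=cam('wrist'); P=pts(m,d); save('w1',p); np.savez('w1.npz',p=p,d=d,m=m)
board(p,P)
meas('wrist',('mat','blank0_mid','done0_mid','lever_knob'),P)
E
```

```text
{'time_s': 2.825, 'qpos': [-44.185, -0.928, 15.283, 94.957, 0.206, 85.976, 65.234], 'tool_pos': [0.458, 0.222, 0.331], 'tool_rot': [68.543, 89.946, 162.696], 'force': [0.577, -0.454, 0.488], 'grip_width': 0.087}
board [ 100  105  169   96 4061] [455.1  25.6] [133.2 222. ] 4.6
mat 0.69 9809 [380. 190.] med [488. 304.   2.] rect [502.4 316.5] [140.8 241.3] 85.2 z [-0.  4.]
mat 0.68 39607 [212. 173.] med [486.  59.  40.] rect [549.8  15.1] [388.6 364.7] 4.1 z [ 18. 122.]
blank0_mid 0.85 1230 [394. 141.] med [423. 325.   7.] rect [426.  324.6] [33.3 86.4] 83.2 z [5. 8.]
done0_mid 0.65 1667 [125. 150.] med [456. -59.  49.] rect [458.2 -62. ] [88.5 38.9] 3.7 z [44. 50.]
lever_knob 0.78 753 [297. 296.] med [607. 199. 135.] rect [608.6 191.7] [14.6 31.4] 5.0 z [ 19. 175.]
```

View pics/w1.png

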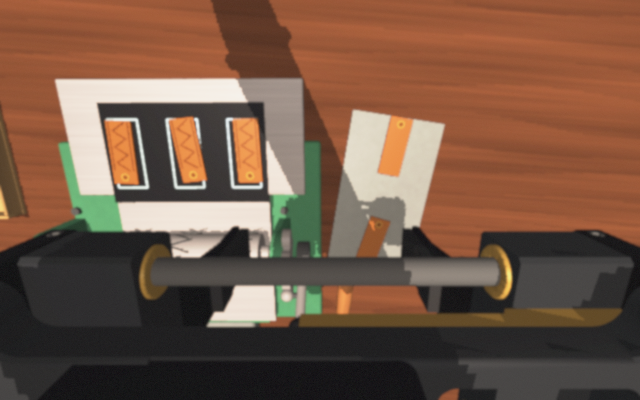

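The wrist view shows three finished tags (125,150 / 188,150 / 246,150), and two blanks at (396,145) and (372,240). The lever is at (297,290).

Run:
```python
from h import *
from scipy.optimize import least_squares
for n in ('scene0','side0','w1'):
    m,p,d=load(n); P=pts(m,d)
    k=(P[...,2]>.150)&(abs(P[...,0]-.63)<.05)&(abs(P[...,1]-.2)<.04)&(p.max(-1)<110)
    X=P[k]; 
    if len(X)<8: print(n,len(X)); continue
    r=least_squares(lambda c:np.linalg.norm(X-c,axis=1)-.014,X.mean(0)-[0,0,.008],loss='soft_l1',f_scale=.002)
    print(n,len(X),(r.x*1000).round(1),X.mean(0).round(4))
go(.637,.198,.24,94)
```

```text
scene0 77 [634.1 204.2 169.2] [0.639  0.2007 0.177 ]
side0 55 [632.7 203.8 171.3] [0.6278 0.1967 0.1766]
w1 70 [631.6 203.2 168.5] [0.62   0.1975 0.1709]
delta [0.0913, -0.176, -0.0353] turn 0.1 rows~ 3.2
```

Run:
```python
from h import *
go(.633,.2037,.24,94); go(.633,.2037,.176,94)
```

```text
delta [0.0913, -0.1724, -0.0293] turn 0.1 rows~ 3.2
delta [0.1553, -0.1724, -0.0293] turn 0.1 rows~ 3.7
```

{"name": "step_arm", "arguments": {
  "deltas": [
    [1,0.091,-0.172,-0.029,0],
    [1,0.091,-0.172,-0.029,0],
    [1,0.091,-0.172,-0.029,0],
    [1,0.091,-0.172,-0.029,0],
    [1,0.091,-0.172,-0.029,0],
    [1,0.155,-0.172,-0.029,0],
    [1,0.155,-0.172,-0.029,0],
    [1,0.155,-0.172,-0.029,0],
    [-1,0.155,-0.172,-0.029,0],
    [-1,0.155,-0.172,-0.029,0],
    [-1,0.155,-0.172,-0.029,0],
    [-1,0.155,-0.172,-0.029,0]
  ],
  "newtons": 12
}}

```text
time_s: 4.58
tool_pos: [0.6333, 0.2027, 0.1768]
tool_rot: [-63.9, 90.0, 30.0]
force: [0.5, -0.4, -0.8]
grip_width: 0.0548
```

Run:
```python
from h import *
st()
import math
p,T,h=head(); print(h)
# arc from +.55 to -.60, relative to pivot, shift in embosser x,z -> world-> tool
c,s=math.cos(math.radians(4)),math.sin(math.radians(4))
for a in (.4,.25,.1,-.05,-.2,-.35,-.5,-.6,-.55):
    dx=.105*(math.sin(a)-math.sin(.55)); dz=.105*(math.cos(a)-math.cos(.55))
    print(a,(T.T@np.array([c*dx,s*dx,dz])).round(4).tolist())
```

```text
{'time_s': 4.575, 'qpos': [-35.718, 22.776, 20.494, 86.373, -8.184, 72.309, 79.762], 'tool_pos': [0.633, 0.203, 0.177], 'tool_rot': [-63.939, 89.981, 30.026], 'force': [0.493, -0.426, -0.794], 'grip_width': 0.055}
93.96504306970537
0.4 [-0.0072, 0.014, -0.0]
0.25 [-0.0122, 0.0289, -0.0]
0.1 [-0.015, 0.0444, -0.0]
-0.05 [-0.0154, 0.0601, -0.0]
-0.2 [-0.0134, 0.0757, -0.0]
-0.35 [-0.0091, 0.0909, -0.0001]
-0.5 [-0.0027, 0.1052, -0.0001]
-0.6 [0.0028, 0.1142, -0.0001]
-0.55 [-0.0, 0.1098, -0.0001]
```

{"name": "step_arm", "arguments": {
  "deltas": [
    [-1,0,0,0,0],
    [-1,0,0,0,0],
    [-1,0,0,0,0],
    [-1,0,0,0,0],
    [-1,-0.007,0.014,0,0],
    [-1,-0.012,0.029,0,0],
    [-1,-0.015,0.044,0,0],
    [-1,-0.0155,0.06,0,0],
    [-1,-0.0135,0.076,0,0],
    [-1,-0.009,0.091,0,0],
    [-1,-0.003,0.105,0,0],
    [-1,0.0,0.111,0,0]
  ]
}}

```text
time_s: 6.08
tool_pos: [0.5206, 0.195, 0.1777]
tool_rot: [64.0, 89.9, 158.0]
force: [-2.5, 1.4, 4.1]
grip_width: 0.0269
```

{"name": "step_arm", "arguments": {
  "deltas": [
    [-1,0.001,0.001,0,0],
    [-1,0.001,0.001,0,0],
    [1,0.001,0.001,0,0],
    [1,0.001,0.001,0,0],
    [1,0,0,0,0],
    [1,0,0,0,0],
    [1,-0.06,0,0,0],
    [1,-0.13,0,0,0],
    [1,-0.13,0,0,0],
    [1,-0.13,0,0,0]
  ]
}}

```text
time_s: 7.32
tool_pos: [0.5226, 0.195, 0.3068]
tool_rot: [-62.8, 89.9, 31.2]
force: [-0.1, -0.4, -1.8]
grip_width: 0.0862
```

Run:
```python
from h import *
st()
m,p,d=cam('wrist'); P=pts(m,d); save('w2',p); np.savez('w2.npz',p=p,d=d,m=m)
meas('wrist',('lever_knob','blank0_mid'),P)
for n in ('scene','side'):
    m,p,d=cam(n); P=pts(m,d);
    np.savez(n+'1.npz',p=p,d=d,m=m)
    k=(P[...,2]>.135)&(P[...,2]<.2)&(abs(P[...,0]-.56)<.14)&(abs(P[...,1]-.2)<.03)&(p.max(-1)<100); print(n,k.sum(),np.nanmedian(P[k],0).round(3))
    save(n+'1',p)
go(.44,.03,.33,94)
```

```text
{'time_s': 7.325, 'qpos': [-41.551, 5.525, 19.916, 91.409, -1.902, 83.341, 72.466], 'tool_pos': [0.523, 0.195, 0.307], 'tool_rot': [-62.796, 89.943, 31.172], 'force': [-0.127, -0.423, -1.849], 'grip_width': 0.086}
blank0_mid 0.76 1633 [422.  99.] med [425. 324.   7.] rect [426.7 325.7] [36.3 87.2] 83.0 z [4. 8.]
blank0_mid 0.6 1146 [322. 199.] med [528. 195. 174.] rect [521.9 194.7] [27.  26.5] 33.6 z [ 90. 182.]
scene 84 [0.532 0.191 0.176]
side 49 [0.519 0.188 0.178]
delta [-0.0247, 0.093, -0.1588] turn -0.0 rows~ 3.0
```

{"name": "step_arm", "arguments": {
  "deltas": [
    [1,-0.025,0.07,-0.16,0],
    [1,-0.025,0.07,-0.16,0],
    [1,-0.025,0.07,-0.16,0],
    [1,-0.025,0.07,-0.16,0],
    [1,-0.025,0.07,-0.16,0],
    [1,-0.025,0.07,-0.16,0]
  ]
}}

```text
time_s: 8.32
tool_pos: [0.4637, 0.0321, 0.3308]
tool_rot: [111.5, 89.9, -154.4]
force: [-0.6, 0.1, 0.4]
grip_width: 0.0869
```

Run:
```python
from h import *
st()
m,p,d=cam('wrist'); P=pts(m,d); save('w3',p); np.savez('w3.npz',p=p,d=d,m=m)
board(p,P)
z=P[...,2]
# orange tags on board
hsv=cv2.cvtColor(p,cv2.COLOR_RGB2HSV)
o=(hsv[...,0]<20)&(hsv[...,1]>110)&(hsv[...,2]>90)&(z>.042)&(z<.056)&(P[...,0]<.55)
nl,l,s,c=cv2.connectedComponentsWithStats(cv2.morphologyEx(o.astype(np.uint8),cv2.MORPH_CLOSE,np.ones((7,7))))
for k in range(1,nl):
    if s[k,4]>500: print('tag',s[k],*rect(P[(l==k)&o]),np.median(z[(l==k)&o]).round(4))
meas('wrist',('roller_mark','collar'),P)
```

```text
{'time_s': 8.325, 'qpos': [-35.331, -7.63, 25.42, 100.487, 3.295, 86.494, 83.8], 'tool_pos': [0.464, 0.032, 0.331], 'tool_rot': [111.45, 89.921, -154.435], 'force': [-0.642, 0.053, 0.405], 'grip_width': 0.087}
board [ 247  110  151   97 4523] [455.3  26.1] [136. 220.] 4.1
tag [ 309  123   31   67 1621] [450.5  28.9] [91.6 36.1] 10.2 0.0486
tag [ 372  124   27   66 1653] [445.4 113.8] [91.4 36.4] 5.9 0.0486
tag [ 245  128   28   63 1672] [461.  -62.6] [88.7 38.1] 2.7 0.0486
roller_mark 0.62 2827 [319. 246.] med [566.  34.  93.] rect [570.8   2.5] [ 15.  273.3] 5.1 z [ 66. 103.]
collar 0.65 436 [465. 247.] med [518. 188. 173.] rect [516.5 187.3] [10.6 25.3] 52.4 z [132. 182.]
collar 0.47 8817 [501. 183.] med [478. 303.   2.] rect [492.1 319.2] [145.  220.6] 85.4 z [-0.  3.]
collar 0.35 43478 [316. 190.] med [499.  21.  40.] rect [543.5  14.5] [375.1 365.6] 4.1 z [ 18. 103.]
```

View pics/w3.png

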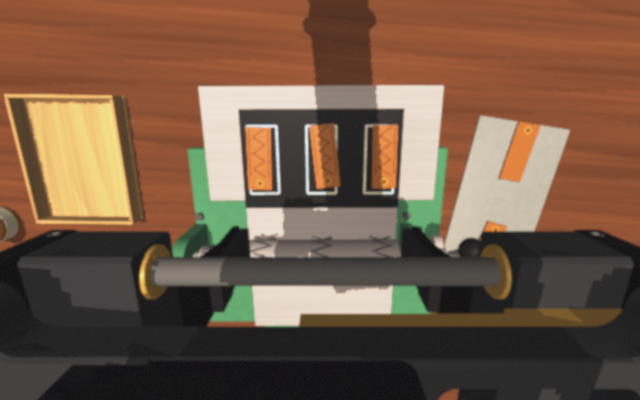

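Run:
```python
from h import *
go(.461,-.0626,.12,92.7); go(.461,-.0626,.066,92.7)
```

```text
delta [0.2111, 0.0092, -0.0936] turn 1.4 rows~ 3.7
delta [0.2651, 0.0092, -0.0936] turn 1.4 rows~ 4.5
```

{"name": "step_arm", "arguments": {
  "deltas": [
    [0.4,0.1,0.009,-0.094,1.4],
    [0.4,0.211,0.009,-0.094,1.4],
    [0.4,0.211,0.009,-0.094,1.4],
    [0.4,0.211,0.009,-0.094,1.4],
    [0.4,0.211,0.009,-0.094,1.4],
    [0.4,0.265,0.009,-0.094,1.4],
    [0.4,0.265,0.009,-0.094,1.4],
    [-1,0.265,0.009,-0.094,1.4],
    [-1,0.265,0.009,-0.094,1.4],
    [-1,0.265,0.009,-0.094,1.4],
    [-1,0.265,0.009,-0.094,1.4],
    [-1,0.265,0.009,-0.094,1.4]
  ],
  "newtons": 15
}}

```text
time_s: 9.98
tool_pos: [0.4616, -0.0636, 0.0672]
tool_rot: [-51.7, 89.9, 40.9]
force: [-1.3, -0.4, 5.7]
grip_width: 0.0331
```

Run:
```python
from h import *
st()
m,p,d=load('w3'); P=pts(m,d)
# tray from w3
hsv=cv2.cvtColor(p,cv2.COLOR_RGB2HSV)
for n in ('w3','scene1','side1'):
    m,p,d=load(n);P=pts(m,d); k=(P[...,2]>.02)&(P[...,2]<.04)&(P[...,1]<-.2)&(P[...,1]>-.45)&(P[...,0]>.3)&(P[...,0]<.7)
    print(n,k.sum(),*rect(P[k]))
go(.461,-.0626,.13)
go(.489,-.338-.034,.13,93)
go(.489,-.338-.034,.055,93)
```

```text
{'time_s': 9.975, 'qpos': [-28.737, 5.94, 35.062, 120.784, -4.25, 54.381, 101.231], 'tool_pos': [0.462, -0.064, 0.067], 'tool_rot': [-51.678, 89.938, 40.897], 'force': [-1.257, -0.413, 5.693], 'grip_width': 0.033}
w3 2716 [ 486.2 -338.4] [190.  152.5] 3.2
scene1 573 [ 490.2 -336.6] [194.8 150. ] 3.3
side1 894 [ 487.6 -338.5] [191.6 153.9] 3.2
delta [-0.0628, 0.0005, 0.0011] turn 0 rows~ 1.0
delta [-0.063, -0.0135, -0.3093] turn -0.4 rows~ 5.1
delta [0.012, -0.0135, -0.3093] turn -0.4 rows~ 5.0
```

{"name": "step_arm", "arguments": {
  "deltas": [
    [-1,-0.03,0,0,0],
    [-1,-0.063,-0.001,-0.03,0],
    [-1,-0.063,-0.013,-0.309,0],
    [-1,-0.063,-0.013,-0.309,0],
    [-1,-0.063,-0.013,-0.309,0],
    [-1,-0.063,-0.013,-0.309,0],
    [-1,-0.063,-0.013,-0.309,0],
    [-1,-0.063,-0.013,-0.309,0],
    [-1,0.012,-0.013,-0.309,0],
    [-1,0.012,-0.013,-0.309,0],
    [-1,0.012,-0.013,-0.309,0],
    [0.2,0.012,-0.013,-0.309,0]
  ]
}}

```text
time_s: 11.48
tool_pos: [0.4894, -0.3724, 0.0566]
tool_rot: [-118.4, 89.8, -25.8]
force: [0.2, -0.6, 0.0]
grip_width: 0.0376
```

Run:
```python
from h import *
st()
go(.4505,.0289,.13,100.2); go(.4505,.0289,.067,100.2)
```

```text
{'time_s': 11.475, 'qpos': [0.303, 28.119, 43.369, 101.038, -22.115, 59.498, 144.305], 'tool_pos': [0.489, -0.372, 0.057], 'tool_rot': [-118.448, 89.82, -25.839], 'force': [0.215, -0.578, 0.029], 'grip_width': 0.038}
delta [-0.074, 0.0204, 0.4026] turn -7.6 rows~ 6.6
delta [-0.011, 0.0205, 0.4026] turn -7.6 rows~ 6.5
```

{"name": "step_arm", "arguments": {
  "deltas": [
    [0.4,0,0,0,0],
    [0.4,-0.06,0,0,0],
    [0.4,-0.074,0.02,0.403,-7.6],
    [0.4,-0.074,0.02,0.403,-7.6],
    [0.4,-0.074,0.02,0.403,-7.6],
    [0.4,-0.074,0.02,0.403,-7.6],
    [0.4,-0.074,0.02,0.403,-7.6],
    [0.4,-0.074,0.02,0.403,-7.6],
    [0.4,-0.074,0.02,0.403,-7.6],
    [0.4,-0.074,0.02,0.403,-7.6],
    [0.4,-0.011,0.0205,0.403,-7.6],
    [0.4,-0.011,0.0205,0.403,-7.6]
  ]
}}

```text
time_s: 12.98
tool_pos: [0.4509, 0.0281, 0.0653]
tool_rot: [-127.8, 89.9, -27.8]
force: [-1.4, -0.7, 0.3]
grip_width: 0.061
```

{"name": "step_arm", "arguments": {
  "deltas": [
    [-1,0,0,0,0],
    [-1,0,0,0,0],
    [-1,0,0,0,0],
    [-1,0,0,0,0],
    [-1,0,0,0,0],
    [-1,0,0,0,0]
  ]
}}

```text
time_s: 13.72
tool_pos: [0.4496, 0.0296, 0.0658]
tool_rot: [-98.9, 90.0, 1.3]
force: [-1.1, -0.1, 4.2]
grip_width: 0.0337
```

Run:
```python
from h import *
st()
go(.487,-.305,.13,93)
go(.487,-.305,.055,93)
```

```text
{'time_s': 13.725, 'qpos': [-38.823, 3.857, 32.821, 122.725, -2.58, 54.05, 95.624], 'tool_pos': [0.45, 0.03, 0.066], 'tool_rot': [-98.868, 89.99, 1.303], 'force': [-1.056, -0.082, 4.2], 'grip_width': 0.034}
delta [-0.0642, 0.0223, -0.336] turn 7.2 rows~ 5.5
delta [0.0108, 0.0223, -0.336] turn 7.2 rows~ 5.4
```

{"name": "step_arm", "arguments": {
  "deltas": [
    [-1,-0.03,0,0,0],
    [-1,-0.064,0,-0.03,0],
    [-1,-0.064,0.022,-0.336,7.2],
    [-1,-0.064,0.022,-0.336,7.2],
    [-1,-0.064,0.022,-0.336,7.2],
    [-1,-0.064,0.022,-0.336,7.2],
    [-1,-0.064,0.022,-0.336,7.2],
    [-1,-0.064,0.022,-0.336,7.2],
    [-1,-0.064,0.022,-0.336,7.2],
    [-1,0.011,0.022,-0.336,7.2],
    [-1,0.011,0.022,-0.336,7.2],
    [0.2,0.011,0.022,-0.336,7.2]
  ]
}}

```text
time_s: 15.22
tool_pos: [0.4873, -0.3034, 0.0545]
tool_rot: [39.7, 89.9, 132.8]
force: [0.4, -0.0, 1.0]
grip_width: 0.0383
```

Run:
```python
from h import *
st()
go(.4454,.1138,.13,95.9); go(.4454,.1138,.067,95.9)
```

```text
{'time_s': 15.225, 'qpos': [-9.139, 24.159, 46.186, 106.908, -20.486, 57.639, 138.828], 'tool_pos': [0.487, -0.303, 0.055], 'tool_rot': [39.739, 89.918, 132.813], 'force': [0.442, -0.022, 1.044], 'grip_width': 0.038}
delta [-0.075, 0.0195, 0.4189] turn -2.8 rows~ 6.8
delta [-0.012, 0.0195, 0.4189] turn -2.8 rows~ 6.7
```

{"name": "step_arm", "arguments": {
  "deltas": [
    [0.4,0,0,0,0],
    [0.4,-0.06,0,0,0],
    [0.4,-0.075,0.02,0.419,-2.8],
    [0.4,-0.075,0.02,0.419,-2.8],
    [0.4,-0.075,0.02,0.419,-2.8],
    [0.4,-0.075,0.02,0.419,-2.8],
    [0.4,-0.075,0.02,0.419,-2.8],
    [0.4,-0.075,0.02,0.419,-2.8],
    [0.4,-0.075,0.02,0.419,-2.8],
    [0.4,-0.075,0.02,0.419,-2.8],
    [0.4,-0.012,0.0195,0.419,-2.8],
    [0.4,-0.012,0.0195,0.419,-2.8]
  ]
}}

```text
time_s: 16.73
tool_pos: [0.4469, 0.1115, 0.0662]
tool_rot: [-128.4, 89.9, -32.7]
force: [-0.5, -0.4, -0.6]
grip_width: 0.061
```

{"name": "step_arm", "arguments": {
  "deltas": [
    [-1,0,0,0,0],
    [-1,0,0,0,0],
    [-1,0,0,0,0],
    [-1,0,0,0,0],
    [-1,0,0,0,0],
    [-1,0,0,0,0]
  ]
}}

```text
time_s: 17.48
tool_pos: [0.4462, 0.1125, 0.067]
tool_rot: [-61.2, 90.0, 34.5]
force: [-1.5, -0.7, 5.8]
grip_width: 0.033
```

Run:
```python
from h import *
st()
go(.487,-.338,.13,93)
go(.487,-.338,.060,93)
```

```text
{'time_s': 17.475, 'qpos': [-49.079, 5.088, 33.045, 121.463, -3.421, 54.3, 81.633], 'tool_pos': [0.446, 0.113, 0.067], 'tool_rot': [-61.227, 89.982, 34.546], 'force': [-1.543, -0.727, 5.84], 'grip_width': 0.033}
delta [-0.0631, 0.0047, -0.4523] turn 2.8 rows~ 7.3
delta [0.0069, 0.0047, -0.4523] turn 2.8 rows~ 7.2
```

{"name": "step_arm", "arguments": {
  "deltas": [
    [-1,-0.03,0,0,0],
    [-1,-0.063,0,-0.03,0],
    [-1,-0.063,0.005,-0.452,2.8],
    [-1,-0.063,0.005,-0.452,2.8],
    [-1,-0.063,0.005,-0.452,2.8],
    [-1,-0.063,0.005,-0.452,2.8],
    [-1,-0.063,0.005,-0.452,2.8],
    [-1,-0.063,0.005,-0.452,2.8],
    [-1,-0.063,0.005,-0.452,2.8],
    [-1,-0.063,0.005,-0.452,2.8],
    [-1,-0.063,0.005,-0.452,2.8],
    [-1,0.007,0.005,-0.452,2.8]
  ]
}}

```text
time_s: 18.98
tool_pos: [0.4914, -0.3376, 0.0704]
tool_rot: [-108.1, 89.4, -15.0]
force: [0.6, 0.7, 0.2]
grip_width: 0.0332
```

{"name": "step_arm", "arguments": {
  "deltas": [
    [-1,0,0,0,0],
    [0.2,0,0,0,0],
    [0.2,0,0,0,0],
    [0.2,-0.06,0,0,0],
    [1,-0.15,0,0,0],
    [1,-0.24,0,0,0],
    [1,-0.27,0,0.05,0],
    [1,-0.27,0,0.11,0],
    [1,-0.27,0,0.17,0],
    [1,-0.27,0,0.17,0]
  ]
}}

```text
time_s: 20.23
tool_pos: [0.4784, -0.1637, 0.3393]
tool_rot: [-55.2, 89.6, 38.2]
force: [-0.5, -0.6, -0.7]
grip_width: 0.0865
```

Run:
```python
from h import *
st()
m,p,d=cam('wrist'); P=pts(m,d); save('w4',p); np.savez('w4.npz',p=p,d=d,m=m)
board(p,P)
z=P[...,2]
w=(p.min(-1)>130)&(abs(z-.045)<.004)&(P[...,0]>.39)&(P[...,0]<.525)
nl,l,s,c=cv2.connectedComponentsWithStats(w.astype(np.uint8))
for k in range(1,nl):
    if s[k,4]>60: print(s[k],*rect(P[l==k]))
m,p,d=cam('scene'); save('scene2',p); np.savez('scene2.npz',p=p,d=d,m=m)
cv2.imwrite('pics/c2.png',cv2.resize(cv2.cvtColor(p[120:300,150:460],cv2.COLOR_RGB2BGR),(775,450),interpolation=cv2.INTER_CUBIC))
```

```text
{'time_s': 20.225, 'qpos': [-37.56, -4.374, 51.401, 95.682, 3.139, 86.833, 106.953], 'tool_pos': [0.478, -0.164, 0.339], 'tool_rot': [-55.193, 89.641, 38.161], 'force': [-0.502, -0.61, -0.706], 'grip_width': 0.087}
board [ 378  106  164   97 6636] [455.4  24. ] [136.3 221.3] 4.3
[495 119  42  71 728] [449.7 106.8] [100.5  47.8] 4.2
[439 120  39  71 740] [455.9  25.1] [100.7  47.5] 4.2
```

View pics/w4.png

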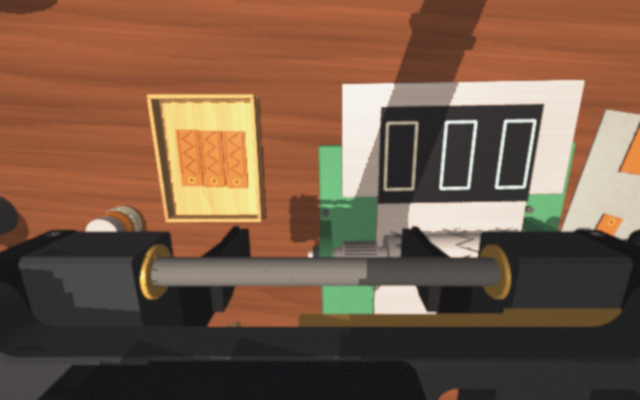

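View pics/c2.png

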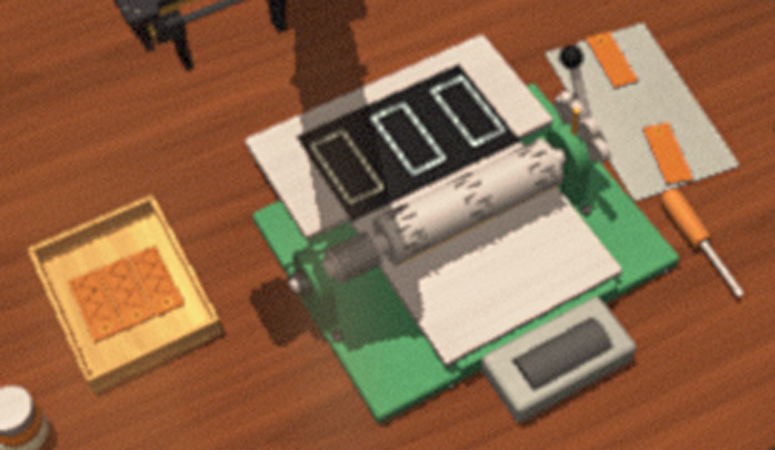

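Tray holds all three embossed tags flat. The outlines are clear, there are two blanks on the mat, and the brass line is still hidden on the far underside of the roller (so ~2.2 rad). Next is the collar.

```bash
cat >> h.py <<'E'
O=np.array([.5905,.035]); E_=rot([0,0,4.2])[:2,:2]
def loc(P): 
    Q=P.copy(); Q[...,:2]=(P[...,:2]-O)@E_; return Q
def wor(x,y): return O+E_@np.array([x,y])
E
python3 - <<'E'
from h import *
for n in ('scene2','side1'):
    m,p,d=load(n); L=loc(pts(m,d)); 
    for a in range(-215,-80,8):
        k=(abs(L[...,1]*1000-a)<4)&(abs(L[...,0])<.035)&(L[...,2]>.03)
        if k.sum()>3: print(n,a,k.sum(),'top',np.percentile(L[k][:,2],95).round(4),'x@top',L[k][:,0][L[k][:,2]>np.percentile(L[k][:,2],80)].mean().round(4),p[k].mean(0).round())
m,p,d=load('w4'); L=loc(pts(m,d)); k=(L[...,2]>.1)&(L[...,2]<.115)&(abs(L[...,0])<.04)&(abs(L[...,1])<.1); print('barrel',k.sum(),np.nanmean(L[k],0).round(4))
x,y=wor(0,-.143); print(x,y); go(x,y,.2,4.2); go(x,y,.0665,4.2)
E
```

```text
scene2 -215 10 top 0.0881 x@top 0.0067 [155. 135. 120.]
scene2 -207 33 top 0.0941 x@top 0.0027 [97. 87. 76.]
scene2 -199 131 top 0.111 x@top 0.0069 [72. 82. 58.]
scene2 -191 94 top 0.1123 x@top 0.0042 [76. 96. 65.]
scene2 -183 82 top 0.1112 x@top 0.0049 [76. 92. 64.]
scene2 -175 13 top 0.093 x@top 0.0063 [117. 108.  93.]
scene2 -167 49 top 0.1001 x@top 0.005 [112. 101.  88.]
scene2 -159 44 top 0.0995 x@top 0.0043 [99. 89. 78.]
scene2 -151 45 top 0.1014 x@top 0.0032 [96. 86. 76.]
scene2 -143 42 top 0.0993 x@top 0.0037 [92. 84. 74.]
scene2 -135 45 top 0.1012 x@top 0.0054 [93. 85. 76.]
scene2 -127 44 top 0.099 x@top 0.0044 [91. 84. 75.]
scene2 -119 36 top 0.1 x@top 0.0043 [105.  95.  86.]
scene2 -111 40 top 0.0907 x@top 0.0034 [120. 108.  98.]
scene2 -103 135 top 0.1067 x@top 0.0037 [113. 101.  92.]
scene2 -95 87 top 0.1094 x@top 0.0046 [124. 110. 100.]
scene2 -87 82 top 0.1085 x@top 0.0036 [136. 122. 110.]
side1 -215 17 top 0.0895 x@top -0.001 [156. 150. 136.]
side1 -207 50 top 0.0968 x@top -0.0012 [99. 99. 89.]
side1 -199 320 top 0.1107 x@top -0.0016 [61. 98. 68.]
side1 -191 76 top 0.
[... 180 characters left out ...]
0032 [173. 165. 152.]
side1 -151 37 top 0.1021 x@top 0.0005 [173. 165. 151.]
side1 -143 40 top 0.1028 x@top 0.0004 [183. 175. 160.]
side1 -135 34 top 0.1026 x@top -0.0003 [183. 174. 160.]
side1 -127 33 top 0.1018 x@top -0.0024 [176. 168. 154.]
side1 -119 27 top 0.1005 x@top -0.0004 [195. 187. 172.]
side1 -111 44 top 0.0927 x@top -0.0021 [186. 181. 167.]
side1 -103 168 top 0.107 x@top -0.0025 [178. 170. 157.]
side1 -95 82 top 0.111 x@top -0.0009 [216. 209. 197.]
side1 -87 63 top 0.1099 x@top 0.0026 [211. 203. 191.]
barrel 368 [-0.0143 -0.0222  0.1033]
0.6009730621892514 -0.10761597024309749
delta [0.1394, -0.1252, 0.0504] turn 89.1 rows~ 8.3
delta [0.2729, -0.1246, 0.0501] turn 89.1 rows~ 8.3
```

{"name": "step_arm", "arguments": {
  "deltas": [
    [1,0.1,-0.125,0.05,89],
    [1,0.1,-0.125,0.05,89],
    [1,0.1,-0.125,0.05,89],
    [1,0.1,-0.125,0.05,89],
    [1,0.1,-0.125,0.05,89],
    [1,0.1,-0.125,0.05,89],
    [1,0.1,-0.125,0.05,89],
    [1,0.1,-0.125,0.05,89],
    [1,0.1,-0.125,0.05,89],
    [1,0.14,-0.125,0.05,89],
    [1,0.14,-0.125,0.05,89]
  ]
}}

```text
time_s: 21.7
tool_pos: [0.5984, -0.1128, 0.1957]
tool_rot: [-172.2, 89.8, -168.3]
force: [-0.4, -0.2, 1.0]
grip_width: 0.0873
```

Run:
```python
from h import *
st()
x,y=wor(0,-.143); print(x,y); go(x,y,.067,4.2); print(head()[2])
```

```text
{'time_s': 21.7, 'qpos': [-41.229, 25.183, 63.912, 94.423, -23.151, 75.315, 30.469], 'tool_pos': [0.598, -0.113, 0.196], 'tool_rot': [-172.185, 89.784, -168.332], 'force': [-0.425, -0.237, 0.959], 'grip_width': 0.087}
0.6009730621892514 -0.10761597024309749
delta [0.1287, 0.005, 0.0034] turn -0.3 rows~ 2.1
3.8527714464668286
```

{"name": "step_arm", "arguments": {
  "deltas": [
    [1,0.03,0.005,0.003,0],
    [1,0.08,0.005,0.003,0],
    [1,0.129,0.005,0.003,0],
    [1,0.129,0.005,0.003,0],
    [1,0.129,0.005,-0.017,0],
    [1,0.129,0.005,-0.022,0],
    [1,0.129,0.005,-0.022,0]
  ],
  "newtons": 40
}}

```text
time_s: 22.58
tool_pos: [0.5791, -0.1084, 0.0702]
tool_rot: [2.0, 89.8, 5.9]
force: [-0.0, 0.8, 0.6]
grip_width: 0.087
```

{"name": "step_arm", "arguments": {
  "deltas": [
    [1,0,0,-0.001,0],
    [1,0,0,-0.002,0],
    [1,0,0,-0.002,0]
  ]
}}

```text
time_s: 22.95
tool_pos: [0.5757, -0.1081, 0.0681]
tool_rot: [-78.6, 90.0, -74.6]
force: [-0.4, 0.4, -0.0]
grip_width: 0.0869
```

Run:
```python
from h import *
st()
```

```text
{'time_s': 22.95, 'qpos': [-39.038, 29.883, 59.13, 105.006, -29.005, 61.872, 35.01], 'tool_pos': [0.576, -0.108, 0.068], 'tool_rot': [-78.582, 89.997, -74.598], 'force': [-0.408, 0.434, -0.016], 'grip_width': 0.087}
```

{"name": "step_arm", "arguments": {
  "deltas": [
    [1,0,0,-0.0015,0],
    [1,0,0,-0.003,0],
    [1,0,0,-0.003,0]
  ]
}}

```text
time_s: 23.32
tool_pos: [0.5755, -0.1081, 0.0689]
tool_rot: [-13.3, 89.7, -9.3]
force: [7.0, -0.9, -2.2]
grip_width: 0.0872
```

{"name": "step_arm", "arguments": {
  "deltas": [
    [1,0,0,-0.0015,0],
    [1,-0.004,0,-0.0015,0],
    [1,-0.008,0,-0.0015,0],
    [1,-0.012,0,-0.0015,0],
    [1,-0.016,0,-0.0015,0],
    [1,-0.02,0,-0.0015,0],
    [1,-0.023,0,-0.0015,0],
    [1,-0.023,0,-0.0015,0]
  ]
}}

```text
time_s: 24.32
tool_pos: [0.576, -0.1081, 0.0929]
tool_rot: [-11.7, 89.4, -7.7]
force: [10.3, 0.0, -1.5]
grip_width: 0.087
```

Run:
```python
from h import *
st()
for n in ('scene','wrist'):
    m,p,d=cam(n); save(n+'3',p); np.savez(n+'3.npz',p=p,d=d,m=m)
m,p,d=load('scene3')
a=cv2.resize(cv2.cvtColor(p[160:250,250:410],cv2.COLOR_RGB2BGR),(640,360),interpolation=cv2.INTER_CUBIC)
m,p,d=load('wrist3'); b=cv2.resize(cv2.cvtColor(p[100:250],cv2.COLOR_RGB2BGR),(640,150)); cv2.imwrite('pics/c3.png',np.vstack([a,b]))
```

```text
{'time_s': 24.325, 'qpos': [-40.772, 27.729, 60.957, 104.419, -27.175, 63.389, 33.852], 'tool_pos': [0.576, -0.108, 0.093], 'tool_rot': [-11.738, 89.397, -7.698], 'force': [10.289, 0.004, -1.467], 'grip_width': 0.087}
```

View pics/c3.png

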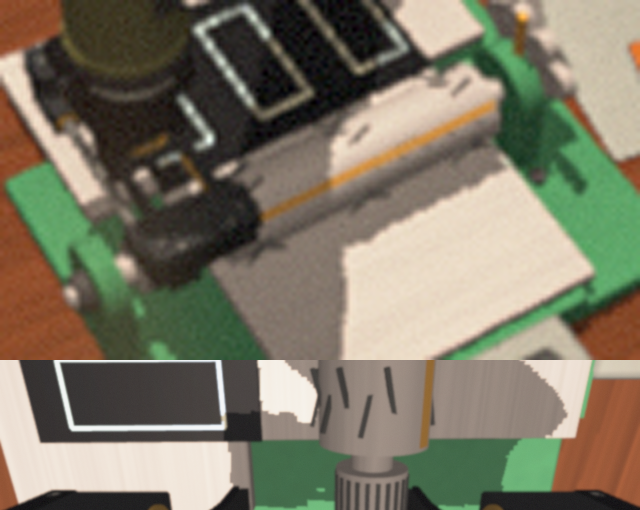

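The brass line is now visible on the far upper side, in the scene crop (380,160) and in the wrist crop (428,400).

```bash
cat >> h.py <<'E'
from scipy.optimize import least_squares
def roller_angle(n,f=None):
    m,p,d=load(f) if f else cam(n); L=loc(pts(m,d))
    B=(abs(L[...,1])<.1)&(L[...,2]>.062)&(abs(L[...,0])<.04)&(L[...,2]<.118)
    X=L[B]
    r=least_squares(lambda c:np.hypot(X[:,0]-c[0]-c[2]*X[:,1],X[:,2]-c[1])-.028,[0,.08,0],loss='soft_l1',f_scale=.001).x
    h=cv2.cvtColor(p,cv2.COLOR_RGB2HSV)
    k=B&(h[...,0]>8)&(h[...,0]<24)&(h[...,1]>115)
    k=cv2.morphologyEx(k.astype(np.uint8),cv2.MORPH_OPEN,np.ones((2,2)))>0
    Y=L[k]; a=np.arctan2(Y[:,0]-r[0]-r[2]*Y[:,1],Y[:,2]-r[1])
    print(n,'axis',r.round(4),len(X),'brass',k.sum(),'angle',np.percentile(a,[5,25,50,75,95]).round(3) if k.sum() else None)
E
python3 - <<'E'
from h import *
roller_angle('scene','scene3'); roller_angle('wrist','wrist3')
E
```

```text
scene axis [ 0.0019  0.0799 -0.001 ] 1347 brass 137 angle [0.809 0.866 0.933 0.99  1.052]
wrist axis [-0.0002  0.0788  0.0036] 22066 brass 1386 angle [nan nan nan nan nan]
```

{"name": "step_arm", "arguments": {
  "deltas": [
    [1,0,0,0.008,0],
    [1,0,0,0.008,0],
    [1,0.022,0,0.008,0],
    [1,0.022,0,0.008,0],
    [1,0.022,0,0.003,0],
    [1,0.022,0,0.0,0],
    [1,0.022,0,0.0,0],
    [1,0.018,0,0.0,0],
    [1,0.014,0,0.0,0],
    [1,0.01,0,0.0,0],
    [1,0.0075,0,0.0,0],
    [1,0.0075,0,0,0]
  ]
}}

```text
time_s: 25.92
tool_pos: [0.5761, -0.1081, 0.0857]
tool_rot: [-9.0, 89.4, -5.0]
force: [9.0, 0.6, -1.6]
grip_width: 0.0871
```

```bash
sed -i 's/np.ones((2,2)))>0/np.ones((2,2)))>0; k\&=B/' h.py
python3 - <<'E'
from h import *
st()
roller_angle('wrist','wrist3')
roller_angle('scene'); roller_angle('wrist')
E
```

```text
{'time_s': 25.925, 'qpos': [-40.383, 28.21, 60.509, 104.768, -27.733, 62.702, 34.231], 'tool_pos': [0.576, -0.108, 0.086], 'tool_rot': [-9.044, 89.362, -5.012], 'force': [9.019, 0.63, -1.64], 'grip_width': 0.087}
wrist axis [-0.0002  0.0788  0.0036] 22066 brass 1371 angle [0.689 0.732 0.793 0.854 0.939]
scene axis [ 0.002   0.0799 -0.0025] 1354 brass 113 angle [-0.203 -0.097 -0.039 -0.003  0.055]
wrist axis [-0.0007  0.0788 -0.0023] 23979 brass 2892 angle [-0.249 -0.209 -0.159 -0.11  -0.071]
```

{"name": "step_arm", "arguments": {
  "deltas": [
    [1,0,0,0.01,0],
    [1,0,0,0.024,0],
    [1,0,0,0.024,0],
    [1,-0.04,0.0,0.024,0],
    [1,-0.1,0.04,0.024,0],
    [1,-0.12,0.07,0.024,0],
    [1,-0.12,0.07,0.024,0],
    [1,-0.12,0.07,0.024,0]
  ]
}}

```text
time_s: 27.02
tool_pos: [0.5894, -0.0377, 0.2028]
tool_rot: [-164.0, 89.9, -160.1]
force: [0.5, -1.1, 0.0]
grip_width: 0.0871
```

Run:
```python
from h import *
st()
m,p,d=cam('wrist'); save('wrist4',p); np.savez('wrist4.npz',p=p,d=d,m=m); print(m['xyz'],loc(np.array(m['xyz'])),m['attitude'])
roller_angle('wrist','wrist4'); roller_angle('scene'); roller_angle('side')
```

```text
{'time_s': 27.025, 'qpos': [-51.295, 21.988, 65.489, 96.663, -20.614, 74.888, 22.094], 'tool_pos': [0.589, -0.038, 0.203], 'tool_rot': [-164.011, 89.912, -160.065], 'force': [0.481, -1.135, 0.017], 'grip_width': 0.087}
[0.58428056 0.03404677 0.34475784] [-0.00627255 -0.00049517  0.34475784] [1.64599470e+02 5.10813634e-02 3.91089603e+00]
wrist axis [-0.0004  0.0788 -0.0017] 16186 brass 1589 angle [-0.238 -0.2   -0.148 -0.102 -0.06 ]
scene axis [ 0.002   0.0799 -0.0007] 1395 brass 98 angle [-0.171 -0.096 -0.042  0.004  0.057]
side axis [ 0.      0.0812 -0.0024] 788 brass 4 angle [-0.272 -0.254 -0.246 -0.226 -0.177]
```

View pics/wrist4.png

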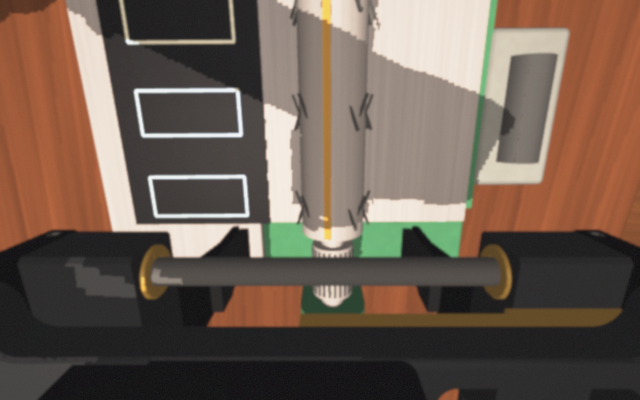

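```bash
cat >> h.py <<'E'
def brass_img(f):
    m,p,d=load(f); A=rot(m['attitude']); C=np.array(m['xyz']); h=cv2.cvtColor(p,cv2.COLOR_RGB2HSV); L=loc(pts(m,d))
    out=[]
    for v in range(20,215,3):
        row=L[v]; on=np.where((row[:,2]>.06)&(abs(row[:,0])<.04)&(row[:,2]<.12)&(abs(row[:,1])<.102))[0]
        if len(on)<20: continue
        b=np.where((h[v,:,1]>115)&(h[v,:,0]>8)&(h[v,:,0]<26))[0]; b=b[(b>on[0]+4)&(b<on[-1]-4)]
        if len(b)<3: continue
        def ang(u):
            r=A@np.array([(u-m['cx'])/m['fx'],(v-m['cy'])/m['fy'],1]); r[:2]=E_.T@r[:2]; return np.arctan2(r[0],-r[2])
        l,r,c=ang(on[0]-.5),ang(on[-1]+.5),ang((b[0]+b[-1])/2)
        D=.028/np.sin((r-l)/2); g=c-(l+r)/2
        # triangle: angle at axis from sightline
        t=np.arcsin(D*np.sin(g)/.0285)-g
        out.append([t-(l+r)/2,(l+r)/2,D,len(b),v])
    o=np.array(out); print(f,len(o),'angle',np.percentile(o[:,0],[10,50,90]).round(3),o[:,1:4].mean(0).round(3))
E
python3 -c "
from h import *
brass_img('wrist4')"
```

```text
wrist4 65 angle [-0.185 -0.173 -0.159] [0.022 0.258 7.415]
```

{"name": "step_arm", "arguments": {
  "deltas": [
    [1,0.03,-0.07,0,0],
    [1,0.06,-0.07,0,0],
    [1,0.12,-0.07,0,0],
    [1,0.12,-0.07,0,0],
    [1,0.12,-0.07,-0.012,0],
    [1,0.12,-0.07,-0.02,0],
    [1,0.12,-0.07,-0.0235,0],
    [1,0.12,-0.07,-0.0235,0],
    [1,0.121,-0.07,-0.0235,0],
    [1,0.122,-0.07,-0.0235,0],
    [1,0.123,-0.07,-0.0235,0],
    [1,0.123,-0.07,-0.0235,0]
  ]
}}

```text
time_s: 28.68
tool_pos: [0.5762, -0.1091, 0.0845]
tool_rot: [-9.4, 89.3, -5.5]
force: [6.5, -0.9, 2.5]
grip_width: 0.087
```

Run:
```python
from h import *
st()
m,p,d=cam('wrist'); np.savez('wrist5.npz',p=p,d=d,m=m)
roller_angle('wrist','wrist5');brass_img('wrist5'); roller_angle('scene')
```

```text
{'time_s': 28.675, 'qpos': [-40.171, 28.275, 60.364, 104.806, -27.8, 62.544, 34.323], 'tool_pos': [0.576, -0.109, 0.085], 'tool_rot': [-9.446, 89.323, -5.453], 'force': [6.489, -0.908, 2.496], 'grip_width': 0.087}
wrist axis [-0.0006  0.0788 -0.0013] 24029 brass 2933 angle [-0.21 -0.17 -0.12 -0.07 -0.03]
wrist5 58 angle [-0.16  -0.131 -0.124] [ 0.176  0.147 15.552]
scene axis [ 0.002  0.08  -0.   ] 1361 brass 113 angle [-0.135 -0.064 -0.011  0.037  0.108]
```

{"name": "step_arm", "arguments": {
  "deltas": [
    [1,0.001,0,0,0],
    [1,0.002,0,0,0],
    [1,0.0025,0,0,0],
    [1,0.0025,0,0,0],
    [1,0.0025,0,0,0]
  ]
}}

```text
time_s: 29.4
tool_pos: [0.5762, -0.1088, 0.082]
tool_rot: [-7.6, 89.3, -3.6]
force: [5.9, -1.0, 3.0]
grip_width: 0.0872
```

Run:
```python
from h import *
st()
m,p,d=cam('wrist'); np.savez('wrist5.npz',p=p,d=d,m=m)
roller_angle('wrist','wrist5');brass_img('wrist5'); roller_angle('scene')
```

```text
{'time_s': 29.4, 'qpos': [-40.039, 28.449, 60.185, 104.912, -27.994, 62.333, 34.449], 'tool_pos': [0.576, -0.109, 0.082], 'tool_rot': [-7.584, 89.336, -3.572], 'force': [5.878, -0.979, 3.016], 'grip_width': 0.087}
wrist axis [-0.0005  0.0788 -0.0005] 24844 brass 3062 angle [-0.113 -0.072 -0.022  0.029  0.071]
wrist5 59 angle [-0.065 -0.038 -0.03 ] [ 0.179  0.146 15.983]
scene axis [ 0.002   0.08   -0.0008] 1358 brass 127 angle [-0.031  0.033  0.102  0.142  0.184]
```

{"name": "step_arm", "arguments": {
  "deltas": [
    [1,0,0,0.01,0],
    [1,0,0,0.024,0],
    [1,0,0,0.024,0],
    [1,-0.05,0.0,0.024,0],
    [1,-0.11,0.04,0.03,0],
    [1,-0.14,0.07,0.03,0],
    [1,-0.14,0.07,0.03,0],
    [1,-0.14,0.07,0.03,0]
  ]
}}

```text
time_s: 30.5
tool_pos: [0.5959, -0.0372, 0.2172]
tool_rot: [-165.8, 89.9, -161.9]
force: [-0.3, -0.5, -0.7]
grip_width: 0.087
```

Run:
```python
from h import *
st()
m,p,d=cam('wrist'); np.savez('wrist6.npz',p=p,d=d,m=m); print(loc(np.array(m['xyz'])))
roller_angle('wrist','wrist6');brass_img('wrist6')
go(.44,.22,.33,94)
```

```text
{'time_s': 30.5, 'qpos': [-50.691, 22.205, 65.345, 94.676, -20.623, 76.626, 21.896], 'tool_pos': [0.596, -0.037, 0.217], 'tool_rot': [-165.824, 89.907, -161.872], 'force': [-0.307, -0.461, -0.723], 'grip_width': 0.087}
[ 2.12742811e-04 -4.48021969e-04  3.59116551e-01]
wrist axis [-0.0004  0.0788 -0.0014] 14968 brass 1379 angle [-0.098 -0.06  -0.011  0.035  0.071]
wrist6 65 angle [-0.06  -0.038 -0.021] [-2.000e-03  2.700e-01  6.769e+00]
delta [-0.113, 0.2676, -0.1381] turn 89.9 rows~ 8.4
```

```bash
python3 -c "
from h import *
go(.53,.29,.36)"
```

```text
delta [-0.1433, 0.3314, -0.0436] turn 0 rows~ 5.8
```

{"name": "step_arm", "arguments": {
  "deltas": [
    [1,-0.06,0,0,0],
    [1,-0.12,0.05,0,-10],
    [1,-0.143,0.331,-0.044,-90],
    [1,-0.143,0.331,-0.044,-90],
    [1,-0.143,0.331,-0.044,-90],
    [1,-0.143,0.331,-0.044,-90],
    [1,-0.143,0.331,-0.044,-90],
    [1,-0.143,0.331,-0.044,-90],
    [1,-0.143,0.331,-0.044,-90],
    [1,-0.143,0.331,-0.044,-90],
    [1,-0.143,0.331,-0.044,-90],
    [1,-0.143,0.331,-0.044,-90]
  ]
}}

```text
time_s: 32.05
tool_pos: [0.5301, 0.2897, 0.3602]
tool_rot: [132.0, 89.9, -134.2]
force: [0.8, -0.1, 0.0]
grip_width: 0.087
```

```bash
cat >> h.py <<'E'
def tags(p,P,zlo,zhi,box):
    h=cv2.cvtColor(p,cv2.COLOR_RGB2HSV); z=P[...,2]
    o=(h[...,0]<20)&(h[...,1]>110)&(h[...,2]>70)&(z>zlo)&(z<zhi)&(P[...,0]>box[0])&(P[...,0]<box[1])&(P[...,1]>box[2])&(P[...,1]<box[3])
    o=cv2.morphologyEx(o.astype(np.uint8),cv2.MORPH_OPEN,np.ones((3,3)))
    nl,l,s,c=cv2.connectedComponentsWithStats(cv2.morphologyEx(o,cv2.MORPH_CLOSE,np.ones((7,7))))
    for k in range(1,nl):
        if s[k,4]>300: q=(l==k)&(o>0)&~np.isnan(z); print('tag',s[k],*rect(P[q]),'mean',(P[q].mean(0)*1000).round(1))
E
python3 - <<'E'
from h import *
st()
m,p,d=cam('wrist'); P=pts(m,d); save('w7',p); np.savez('w7.npz',p=p,d=d,m=m)
tags(p,P,.0045,.014,(.35,.68,.24,.42)); tags(p,P,.042,.058,(.35,.53,-.1,.16))
E
```

```text
{'time_s': 32.05, 'qpos': [-69.143, 13.795, 46.962, 80.009, -10.003, 90.552, 70.7], 'tool_pos': [0.53, 0.29, 0.36], 'tool_rot': [132.019, 89.912, -134.179], 'force': [0.843, -0.131, 0.045], 'grip_width': 0.087}
tag [ 338   63   32   62 1265] [426.5 324.5] [32.9 87.9] 83.3 mean [426.7 324.6   6.6]
tag [318 167  33  52 976] [585.6 306.8] [32.9 86.4] 76.8 mean [584.8 307.1   6.6]
```

View pics/w7.png

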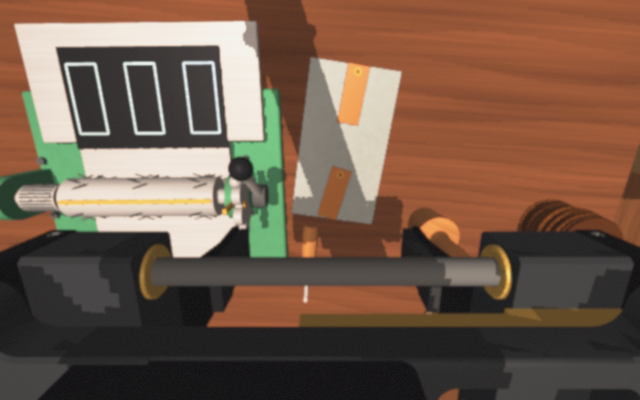

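Run:
```python
from h import *
for n in ('w7','scene2','scene1','wrist6'):
    m,p,d=load(n); L=loc(pts(m,d)); 
    for lo,hi in ((.03,.065),(.065,.09),(.09,.12),(.12,.19)):
        k=(L[...,2]>lo)&(L[...,2]<hi)&(L[...,1]>.13)&(L[...,1]<.26)&(abs(L[...,0])<.08)
        if k.sum()>5: print(n,lo,k.sum(),'y',np.nanpercentile(L[k][:,1],[50,90,98,100]).round(3),'x of y>.172',np.round(L[k][:,0][L[k][:,1]>.172][:30:4],3))
```

```text
w7 0.03 109 y [0.141 0.158 0.165 0.165] x of y>.172 []
w7 0.065 118 y [0.173 0.174 0.174 0.174] x of y>.172 [-0.018 -0.015 -0.015 -0.014 -0.01  -0.008 -0.007 -0.008]
w7 0.09 501 y [0.152 0.171 0.174 0.174] x of y>.172 [-0.014 -0.01  -0.007 -0.005 -0.002  0.001  0.004  0.008]
w7 0.12 1275 y [0.153 0.172 0.177 0.178] x of y>.172 [-0.068 -0.066 -0.066 -0.065 -0.065 -0.064 -0.064 -0.063]
scene2 0.03 69 y [0.14  0.16  0.165 0.166] x of y>.172 []
scene2 0.065 19 y [0.136 0.142 0.163 0.175] x of y>.172 [0.01]
scene2 0.09 178 y [0.143 0.148 0.173 0.174] x of y>.172 [-0.014  0.011]
scene2 0.12 319 y [0.152 0.167 0.173 0.178] x of y>.172 [-0.061 -0.049 -0.041]
scene1 0.03 62 y [0.143 0.161 0.165 0.166] x of y>.172 []
scene1 0.065 20 y [0.135 0.14  0.141 0.141] x of y>.172 []
scene1 0.09 184 y [0.143 0.15  0.171 0.176] x of y>.172 [0.002]
scene1 0.12 317 y [0.152 0.168 0.174 0.177] x of y>.172 [-0.057 -0.048 -0.044]
```

```bash
python3 -c "
from h import *
go(.5603,.3127,.12,76.8);go(.5603,.3127,.0245,76.8)"
```

```text
delta [0.2404, -0.0319, 0.0209] turn 17.0 rows~ 3.9
delta [0.3359, -0.032, 0.0209] turn 17.0 rows~ 5.4
```

{"name": "step_arm", "arguments": {
  "deltas": [
    [0.4,0.1,-0.032,0.021,17],
    [0.4,0.2,-0.032,0.021,17],
    [0.4,0.24,-0.032,0.021,17],
    [0.4,0.24,-0.032,0.021,17],
    [0.4,0.28,-0.032,0.021,17],
    [0.4,0.31,-0.032,0.021,17],
    [0.4,0.325,-0.032,0.021,17],
    [0.4,0.325,-0.032,0.021,17],
    [0.4,0.325,-0.032,0.021,17]
  ]
}}

```text
time_s: 33.22
tool_pos: [0.5614, 0.3142, 0.0376]
tool_rot: [-44.5, 89.9, 32.5]
force: [-0.3, -0.6, 0.1]
grip_width: 0.0607
```

```bash
python3 -c "
from h import *
st();print(head()[2]);go(.5603,.3127,.0240,76.8)"
```

```text
{'time_s': 33.225, 'qpos': [-63.778, 32.731, 42.019, 97.348, -24.862, 59.474, 63.535], 'tool_pos': [0.561, 0.314, 0.038], 'tool_rot': [-44.47, 89.863, 32.492], 'force': [-0.318, -0.566, 0.14], 'grip_width': 0.061}
76.96219383296278
delta [0.0136, 0.0007, -0.0018] turn 0.2 rows~ 0.2
```

{"name": "step_arm", "arguments": {
  "deltas": [
    [0.4,0.006,0.0,-0.001,0],
    [0.4,0.0125,0,-0.001,0],
    [0.4,0.0125,0,-0.001,0],
    [-1,0.0125,0,-0.001,0],
    [-1,0.0125,0,-0.001,0],
    [-1,0.0125,0,-0.001,0],
    [-1,0.0125,0,-0.001,0],
    [-1,0.0125,0,-0.001,0],
    [-1,0.0125,0,-0.001,0]
  ],
  "newtons": 20
}}

```text
time_s: 34.35
tool_pos: [0.5602, 0.3129, 0.0237]
tool_rot: [-37.7, 90.0, 39.3]
force: [0.0, -0.3, 1.9]
grip_width: 0.0335
```

Run:
```python
from h import *
o=st();p,T,h=head();print(h)
# grip offset: tag centre relative TCP in tool y (tag axis)
a=np.radians(h-90); off=(np.array([.5856,.3068])-p[:2]); print('along tag',off@[np.cos(a),np.sin(a)],'across',off@[-np.sin(a),np.cos(a)])
al=off@[np.cos(a),np.sin(a)]
b=np.radians(4.2); t=np.array([.4497,.1068])-al*np.array([np.cos(b),np.sin(b)]); print(t)
go(p[0],p[1],.24); go(t[0],t[1],.12,94.2); go(t[0],t[1],.070,94.2)
```

```text
{'time_s': 34.35, 'qpos': [-63.348, 33.606, 41.466, 97.914, -25.525, 58.285, 64.063], 'tool_pos': [0.56, 0.313, 0.024], 'tool_rot': [-37.662, 89.984, 39.311], 'force': [0.05, -0.265, 1.934], 'grip_width': 0.033}
76.97330698842863
along tag 0.026108681492162125 across -0.00021418730087415915
[0.42366143 0.10488785]
delta [-0.2163, -0.0, 0.0] turn 0 rows~ 3.5
delta [-0.0964, 0.0861, -0.2334] turn -17.2 rows~ 4.3
delta [-0.0464, 0.0861, -0.2334] turn -17.2 rows~ 4.0
```

{"name": "step_arm", "arguments": {
  "deltas": [
    [-1,-0.04,0,0,0],
    [-1,-0.1,0,0,0],
    [-1,-0.16,0,0,0],
    [-1,-0.216,0,0,0],
    [-1,-0.216,0,0,0],
    [-1,-0.216,0.086,-0.233,-17.2],
    [-1,-0.216,0.086,-0.233,-17.2],
    [-1,-0.216,0.086,-0.233,-17.2],
    [-1,-0.216,0.086,-0.233,-17.2],
    [-1,-0.216,0.086,-0.233,-17.2],
    [-1,-0.216,0.086,-0.233,-17.2]
  ]
}}

```text
time_s: 35.72
tool_pos: [0.4235, 0.1058, 0.2393]
tool_rot: [2.3, 89.9, 96.5]
force: [0.5, 0.5, -0.4]
grip_width: 0.0333
```

Run:
```python
from h import *
o=st();m,p,d=cam('wrist'); P=pts(m,d); save('w8',p); np.savez('w8.npz',p=p,d=d,m=m)
cv2.imwrite('pics/c8.png',cv2.cvtColor(p[:,:],cv2.COLOR_RGB2BGR))
go(.4237,.1049,.12,94.2); go(.4237,.1049,.069,94.2)
tags(p,P,.0045,.014,(.35,.68,.24,.42))
z=P[...,2]
w=(p.min(-1)>130)&(abs(z-.045)<.004)&(P[...,0]>.39)&(P[...,0]<.525)
nl,l,s,c=cv2.connectedComponentsWithStats(w.astype(np.uint8))
for k in range(1,nl):
    if s[k,4]>60: print(s[k],*rect(P[l==k]))
```

```text
{'time_s': 35.725, 'qpos': [-71.737, -15.118, 47.154, 113.043, 11.199, 77.569, 66.174], 'tool_pos': [0.423, 0.106, 0.239], 'tool_rot': [2.279, 89.903, 96.477], 'force': [0.486, 0.511, -0.448], 'grip_width': 0.033}
delta [0.1192, 0.0001, -0.0011] turn 0.0 rows~ 1.9
delta [0.1702, 0.0001, -0.0011] turn 0.0 rows~ 2.7
tag [ 475  152   47   71 1800] [426.6 324.3] [34.8 87.8] 83.3 mean [425.1 323.9   6.6]
[156 159  49  72 807] [454.1 -57.7] [84.8 47.3] 3.9
[230 159  44  84 717] [455.7  24.5] [100.   46.7] 4.6
[305 159  41  56 305] [432.2 106.1] [64.2 44.7] 4.7
```

View pics/c8.png

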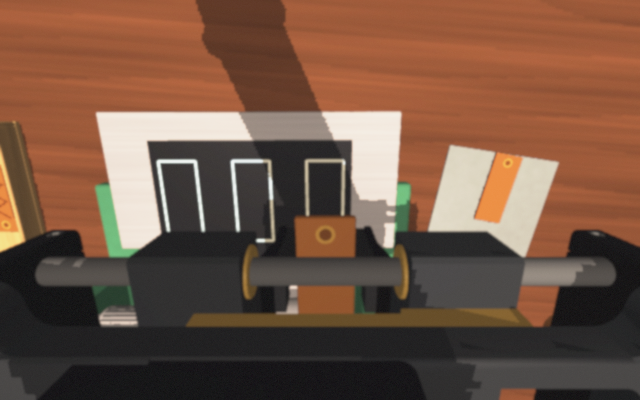

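{"name": "step_arm", "arguments": {
  "deltas": [
    [-1,0.05,0,-0.001,0],
    [-1,0.1,0,-0.001,0],
    [-1,0.15,0,-0.001,0],
    [-1,0.165,0,-0.001,0],
    [-1,0.173,0,-0.001,0],
    [-1,0.173,0,-0.001,0],
    [-1,0.173,0,-0.001,0]
  ]
}}

```text
time_s: 36.65
tool_pos: [0.4247, 0.1046, 0.067]
tool_rot: [-104.0, 89.9, -9.8]
force: [0.1, -0.5, -0.7]
grip_width: 0.0333
```

Run:
```python
from h import *
o=st();print(head()[2]);go(.4237,.1049,.066,94.2)
```

```text
{'time_s': 36.65, 'qpos': [-73.507, 1.793, 57.71, 124.93, -1.834, 54.062, 79.465], 'tool_pos': [0.425, 0.105, 0.067], 'tool_rot': [-104.005, 89.929, -9.804], 'force': [0.062, -0.541, -0.679], 'grip_width': 0.033}
94.20088247818487
delta [0.001, 0.0009, 0.0004] turn 0.0 rows~ 0.0
```

Release, rise, and look.

{"name": "step_arm", "arguments": {
  "deltas": [
    [-1,0.001,0.0005,0,0],
    [0.0,0.001,0.0005,0,0],
    [0.2,0.001,0.0005,0,0],
    [0.2,0.001,0.0005,0,0],
    [0.4,-0.03,0.0005,0,0],
    [0.6,-0.08,0,0,0],
    [1,-0.14,-0.02,0.03,0],
    [1,-0.19,-0.04,0.06,0],
    [1,-0.25,-0.06,0.1,0],
    [1,-0.25,-0.06,0.1,0],
    [1,-0.25,-0.06,0.1,0]
  ]
}}

```text
time_s: 38.02
tool_pos: [0.477, 0.2093, 0.3172]
tool_rot: [-99.7, 89.9, -5.5]
force: [-0.9, -0.8, 0.1]
grip_width: 0.0868
```

Run:
```python
from h import *
o=st();m,p,d=cam('wrist'); P=pts(m,d); save('w9',p); np.savez('w9.npz',p=p,d=d,m=m)
tags(p,P,.0045,.014,(.35,.68,.24,.42)); tags(p,P,.044,.058,(.35,.53,-.1,.16))
z=P[...,2]
w=(p.min(-1)>130)&(abs(z-.045)<.004)&(P[...,0]>.39)&(P[...,0]<.525)
nl,l,s,c=cv2.connectedComponentsWithStats(w.astype(np.uint8))
for k in range(1,nl):
    if s[k,4]>60: print(s[k],*rect(P[l==k]))
go(.4266,.3243,.12,83.3);go(.4266,.3243,.024,83.3)
```

```text
{'time_s': 38.025, 'qpos': [-79.52, -0.687, 53.115, 96.032, 0.609, 84.29, 67.775], 'tool_pos': [0.477, 0.209, 0.317], 'tool_rot': [-99.731, 89.893, -5.49], 'force': [-0.941, -0.821, 0.089], 'grip_width': 0.087}
tag [ 390  103   36   63 1384] [426.7 324.3] [33.4 87.8] 83.0 mean [426.  324.2   6.6]
tag [ 236  108   29   66 1678] [448.9 106.9] [85.6 33.4] 4.5 mean [448.1 107.1  48.6]
[105 103  47  76 810] [461.8 -57.2] [99.8 47.7] 4.1
[168 103  43  76 825] [455.8  24.8] [100.   47.7] 3.9
[231 102  39  77 787] [449.2 106.5] [101.   47.1] 4.7
delta [0.196, 0.0412, 0.1198] turn 10.9 rows~ 3.7
delta [0.292, 0.0411, 0.1199] turn 10.9 rows~ 5.1
```

{"name": "step_arm", "arguments": {
  "deltas": [
    [0.4,0.0,0.041,0.12,10.9],
    [0.4,0.1,0.041,0.12,10.9],
    [0.4,0.196,0.041,0.12,10.9],
    [0.4,0.196,0.041,0.12,10.9],
    [0.4,0.196,0.041,0.12,10.9],
    [0.4,0.25,0.041,0.12,10.9],
    [0.4,0.28,0.041,0.12,10.9],
    [0.4,0.292,0.041,0.12,10.9],
    [0.4,0.292,0.041,0.12,10.9],
    [0.4,0.292,0.041,0.12,10.9]
  ]
}}

```text
time_s: 39.33
tool_pos: [0.4273, 0.3249, 0.0252]
tool_rot: [-25.5, 89.9, 57.7]
force: [-0.5, 0.3, -0.4]
grip_width: 0.0614
```

{"name": "step_arm", "arguments": {
  "deltas": [
    [-1,0,0,0,0],
    [-1,0,0,0,0],
    [-1,0,0,0,0],
    [-1,0,0,0,0],
    [-1,0,0,0,0],
    [-1,0,0,0,0]
  ]
}}

```text
time_s: 40.08
tool_pos: [0.4268, 0.3251, 0.0247]
tool_rot: [-1.3, 90.0, 81.9]
force: [-0.6, 0.3, 0.7]
grip_width: 0.0332
```

Run:
```python
from h import *
o=st();p,T,h=head();print(h)
a=np.radians(h-90); off=(np.array([.4267,.3243])-p[:2]); al=off@[np.cos(a),np.sin(a)]; print(al, off@[-np.sin(a),np.cos(a)])
b=np.radians(4.2); t=np.array([.4558,.0248])-al*np.array([np.cos(b),np.sin(b)]); print(t)
go(t[0],t[1],.16,94.2); go(t[0],t[1],.075,94.2)
```

```text
{'time_s': 40.075, 'qpos': [-77.966, 21.503, 43.78, 113.23, -18.683, 52.391, 58.685], 'tool_pos': [0.427, 0.325, 0.025], 'tool_rot': [-1.338, 89.988, 81.935], 'force': [-0.603, 0.258, 0.704], 'grip_width': 0.033}
83.27284953573873
-5.2032252347826736e-05 -0.0008353174968520382
[0.45585189 0.02480381]
delta [-0.1354, -0.064, -0.2948] turn -10.9 rows~ 5.3
delta [-0.0504, -0.064, -0.2948] turn -10.9 rows~ 4.9
```

{"name": "step_arm", "arguments": {
  "deltas": [
    [-1,-0.04,0,0,0],
    [-1,-0.1,0,0,0],
    [-1,-0.16,0,0,0],
    [-1,-0.215,0,0,0],
    [-1,-0.215,-0.064,-0.295,-10.9],
    [-1,-0.215,-0.064,-0.295,-10.9],
    [-1,-0.215,-0.064,-0.295,-10.9],
    [-1,-0.215,-0.064,-0.295,-10.9],
    [-1,-0.215,-0.064,-0.295,-10.9],
    [-1,-0.215,-0.064,-0.295,-10.9],
    [-1,-0.215,-0.064,-0.295,-10.9]
  ]
}}

```text
time_s: 41.45
tool_pos: [0.4556, 0.025, 0.2395]
tool_rot: [4.1, 89.9, 98.2]
force: [-1.2, -0.5, -0.5]
grip_width: 0.0332
```

Run:
```python
from h import *
o=st();m,p,d=cam('wrist'); P=pts(m,d); np.savez('w10.npz',p=p,d=d,m=m); save('w10',p)
L=P@np.eye(3); h=cv2.cvtColor(p,cv2.COLOR_RGB2HSV); k=(h[...,0]<20)&(h[...,1]>110)&(P[...,2]>.18)&(P[...,2]<.26); print('held',k.sum(),rect(P[k]) if k.sum()>20 else '',np.median(P[k],0))
tags(p,P,.044,.058,(.35,.53,-.1,.16))
go(.4558,.0248,.0665,94.2)
```

```text
{'time_s': 41.45, 'qpos': [-72.206, -15.383, 57.669, 110.963, 13.202, 77.723, 75.819], 'tool_pos': [0.456, 0.025, 0.239], 'tool_rot': [4.058, 89.942, 98.219], 'force': [-1.21, -0.53, -0.545], 'grip_width': 0.033}
held 6843 (array([466.5, 103.3]), array([210.2,  91.6]), 81.7) [0.44227772 0.02393506 0.22153811]
tag [ 382  140   35   78 2386] [449.3 106.2] [87.7 34.3] 4.4 mean [447.9 105.7  48.6]
delta [0.1729, -0.0002, -0.0009] turn 0.1 rows~ 2.8
```

{"name": "step_arm", "arguments": {
  "deltas": [
    [-1,0.05,0,-0.001,0],
    [-1,0.1,0,-0.001,0],
    [-1,0.15,0,-0.001,0],
    [-1,0.165,0,-0.001,0],
    [-1,0.1725,0,-0.001,0],
    [-1,0.1725,0,-0.001,0],
    [-1,0.1725,0,-0.001,0]
  ]
}}

```text
time_s: 42.38
tool_pos: [0.4566, 0.0244, 0.0677]
tool_rot: [-56.7, 89.9, 37.6]
force: [0.4, -0.5, -0.1]
grip_width: 0.0335
```

Run:
```python
from h import *
o=st();print(head()[2]);go(.4558,.0248,.067,94.2)
```

```text
{'time_s': 42.375, 'qpos': [-70.527, 8.423, 68.516, 122.556, -9.691, 54.647, 97.652], 'tool_pos': [0.457, 0.024, 0.068], 'tool_rot': [-56.674, 89.901, 37.57], 'force': [0.443, -0.452, -0.128], 'grip_width': 0.033}
94.2436757993832
delta [0.0007, 0.0007, 0.0005] turn 0.0 rows~ 0.0
```

{"name": "step_arm", "arguments": {
  "deltas": [
    [-1,0.001,0.0005,0.0005,0],
    [0.0,0.001,0.0005,0.0005,0],
    [0.2,0.001,0.0005,0.0005,0],
    [0.2,0.001,0.0005,0.0005,0],
    [0.4,-0.03,0.0005,0,0],
    [0.6,-0.08,0,0,0],
    [1,-0.14,-0.02,0.05,0],
    [1,-0.19,-0.04,0.1,0],
    [1,-0.24,-0.06,0.165,0],
    [1,-0.24,-0.06,0.165,0],
    [1,-0.24,-0.06,0.165,0]
  ]
}}

```text
time_s: 43.75
tool_pos: [0.5045, 0.1971, 0.3087]
tool_rot: [-100.3, 89.8, -5.8]
force: [-0.0, -0.2, 0.0]
grip_width: 0.087
```

Run:
```python
from h import *
o=st();m,p,d=cam('wrist'); P=pts(m,d); save('w11',p); np.savez('w11.npz',p=p,d=d,m=m)
tags(p,P,.0045,.014,(.35,.68,.24,.42)); tags(p,P,.044,.058,(.35,.53,-.1,.16))
z=P[...,2]
w=(p.min(-1)>130)&(abs(z-.045)<.004)&(P[...,0]>.39)&(P[...,0]<.525)
nl,l,s,c=cv2.connectedComponentsWithStats(w.astype(np.uint8))
for k in range(1,nl):
    if s[k,4]>60: print(s[k],*rect(P[l==k]))
k=(P[...,2]>.15)&(abs(P[...,0]-.53)<.05)&(abs(P[...,1]-.2)<.04)&(p.max(-1)<110); X=P[k]
r=least_squares(lambda c:np.linalg.norm(X-c,axis=1)-.014,X.mean(0)-[0,0,.008],loss='soft_l1',f_scale=.002); print('knob',r.x,len(X))
brass_img('w11'); 
go(.5226,.195,.25,94);go(.5226,.195,.1755,94)
```

```text
{'time_s': 43.75, 'qpos': [-82.961, 4.457, 62.708, 94.484, -3.886, 83.279, 74.62], 'tool_pos': [0.505, 0.197, 0.309], 'tool_rot': [-100.315, 89.772, -5.812], 'force': [-0.023, -0.16, 0.022], 'grip_width': 0.087}
tag [ 178   84   34   71 1880] [455.   25.3] [87.  33.4] 4.2 mean [453.7  25.6  48.6]
tag [ 244   85   30   70 1855] [449.2 106.7] [85.6 33.9] 4.5 mean [448.6 107.1  48.6]
[108  79  48  80 865] [461.2 -57.3] [99.1 47.5] 4.5
[174  79  43  81 871] [455.5  24.7] [100.4  47.4] 4.4
[239  79  40  81 941] [449.2 106.6] [100.5  46.8] 4.3
knob [0.48477877 0.18126831 0.3949364 ] 8658Traceback (most recent call last):
  File "<stdin>", line 11, in <module>
  File "h.py", line 69, in brass_img
    o=np.array(out); print(f,len(o),'angle',np.percentile(o[:,0],[10,50,90]).round(3),o[:,1:4].mean(0).round(3))
                                                          ~^^^^^
IndexError: too many indices for array: array is 1-dimensional, but 2 were indexed
```

View pics/w11.png

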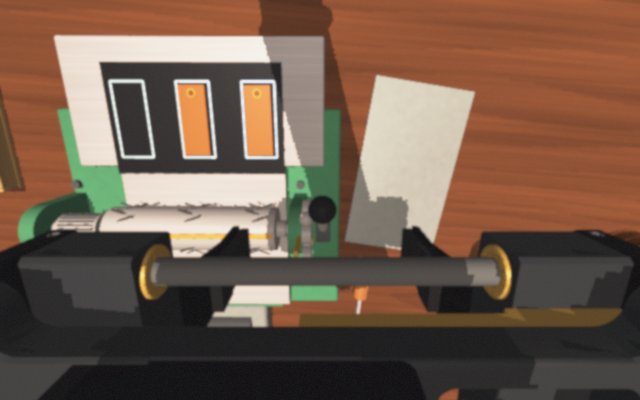

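Both blanks lie within 1 mm of their outlines and the mat is empty. The lever is still in the release notch (320,210). Before throwing the lever I check the roller once more.

Run:
```python
from h import *
roller_angle('wrist','w11'); roller_angle('scene')
go(.5226,.195,.25,94);go(.5226,.195,.176,94)
p,T,h=head()
import math
c,s=math.cos(math.radians(4.2)),math.sin(math.radians(4.2))
for a in (-.4,-.25,-.1,0,.02):
    dx=.105*(math.sin(a)-math.sin(-.55)); dz=.105*(math.cos(a)-math.cos(.55)); print(a,(T.T@np.array([c*dx,s*dx,dz])).round(4).tolist())
```

```text
wrist axis [-0.0014  0.0787 -0.0012] 5430 brass 257 angle [-0.05  -0.008  0.035  0.087  0.138]
scene axis [ 0.002   0.0798 -0.0007] 1482 brass 135 angle [-0.038  0.03   0.078  0.131  0.188]
delta [0.0567, -0.019, 0.0016] turn 0.2 rows~ 1.0
delta [0.1307, -0.019, 0.0018] turn 0.2 rows~ 2.1
-0.4 [-0.0072, -0.014, -0.0]
-0.25 [-0.0122, -0.0289, -0.0]
-0.1 [-0.015, -0.0444, -0.0]
0 [-0.0155, -0.0549, -0.0]
0.02 [-0.0155, -0.057, 0.0]
```

Roller reads about 0 to 0.08 rad, so it is good. Now grip the knob and throw it to the middle.

{"name": "step_arm", "arguments": {
  "deltas": [
    [1,0.02,-0.019,0.0015,0],
    [1,0.057,-0.019,0.0015,0],
    [1,0.1,-0.019,0.0015,0],
    [1,0.13,-0.019,0.0015,0],
    [1,0.13,-0.019,0.0015,0],
    [-1,0.13,-0.019,0.0015,0],
    [-1,0.13,-0.019,0.0015,0],
    [-1,0.13,-0.019,0.0015,0],
    [-1,0.13,-0.019,0.0015,0],
    [-1,0.13,-0.019,0.0015,0],
    [-1,0.13,-0.019,0.0015,0],
    [-1,0.13,-0.019,0.0015,0]
  ],
  "newtons": 12
}}

```text
time_s: 45.35
tool_pos: [0.5226, 0.1951, 0.177]
tool_rot: [169.5, 90.0, -96.4]
force: [0.1, -0.5, 0.2]
grip_width: 0.027
```

{"name": "step_arm", "arguments": {
  "deltas": [
    [-1,0,0,0,0],
    [-1,0,0,0,0],
    [-1,-0.007,-0.014,0,0],
    [-1,-0.012,-0.029,0,0],
    [-1,-0.015,-0.044,0,0],
    [-1,-0.0155,-0.055,0,0],
    [-1,-0.0155,-0.055,0,0],
    [-1,-0.0155,-0.055,0,0]
  ]
}}

```text
time_s: 46.35
tool_pos: [0.5794, 0.1994, 0.1927]
tool_rot: [-92.9, 89.7, 1.2]
force: [6.6, 0.8, -4.7]
grip_width: 0.0269
```

```bash
python3 -c "
from h import *
st(); print(wor(0,.165)); roller_angle('scene')"
```

```text
{'time_s': 46.35, 'qpos': [-67.75, 23.205, 58.853, 94.427, -20.506, 73.783, 88.929], 'tool_pos': [0.579, 0.199, 0.193], 'tool_rot': [-92.917, 89.693, 1.234], 'force': [6.571, 0.785, -4.683], 'grip_width': 0.027}
[0.5784157  0.19955689]
scene axis [0.002  0.0799 0.0001] 1480 brass 127 angle [-0.023  0.043  0.082  0.125  0.183]
```

{"name": "step_arm", "arguments": {
  "deltas": [
    [0,0,0,0,0],
    [1,0,0,0,0],
    [1,0,0,0,0],
    [1,0,0,0,0],
    [1,-0.04,0,0,0],
    [1,-0.1,0,0,0],
    [1,-0.13,-0.06,-0.06,0],
    [1,-0.13,-0.06,-0.12,0],
    [1,-0.13,-0.06,-0.18,0],
    [1,-0.13,-0.06,-0.18,0],
    [1,-0.13,-0.06,-0.18,0]
  ]
}}

```text
time_s: 47.78
tool_pos: [0.6503, 0.0228, 0.3227]
tool_rot: [-13.1, 90.0, 80.9]
force: [-0.7, 1.5, 0.5]
grip_width: 0.0871
```

Run:
```python
from h import *
st()
m,p,d=cam('wrist'); P=pts(m,d); save('w12',p); np.savez('w12.npz',p=p,d=d,m=m)
cv2.imwrite('pics/w12.png',cv2.cvtColor(p,cv2.COLOR_RGB2BGR))
brass_img('w12'); roller_angle('wrist','w12')
for n in ('scene','side'):
    m,p,d=cam(n); P=pts(m,d); save(n+'9',p)
    k=(P[...,2]>.15)&(P[...,2]<.21)&(abs(P[...,0]-.575)<.12)&(abs(P[...,1]-.2)<.04)&(p.max(-1)<110); X=P[k]
    r=least_squares(lambda c:np.linalg.norm(X-c,axis=1)-.014,X.mean(0)-[0,0,.008],loss='soft_l1',f_scale=.002); L=loc(r.x); print('knob',r.x.round(4),'lever',np.arctan2(L[0],L[2]-.08),len(X))
```

```text
{'time_s': 47.775, 'qpos': [-46.741, 25.585, 60.862, 77.243, -22.192, 89.662, 105.678], 'tool_pos': [0.65, 0.023, 0.323], 'tool_rot': [-13.053, 89.968, 80.946], 'force': [-0.662, 1.493, 0.503], 'grip_width': 0.087}
w12 2 angle [0.007 0.187 0.368] [3.3000e-02 2.3926e+01 1.1900e+02]
wrist axis [-0.0012  0.0788 -0.0014] 8420 brass 768 angle [-0.044 -0.009  0.033  0.077  0.115]
knob [0.5806 0.2    0.1831] lever 0.021144729696538276 89
knob [0.5779 0.1998 0.187 ] lever -0.00442236284864529 60
```

View pics/w12.png

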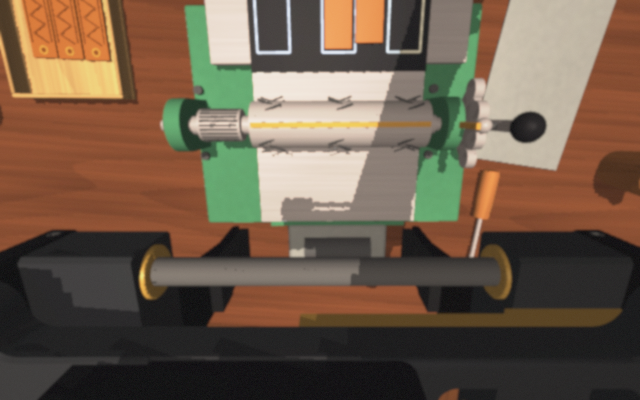

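View pics/scene9.png

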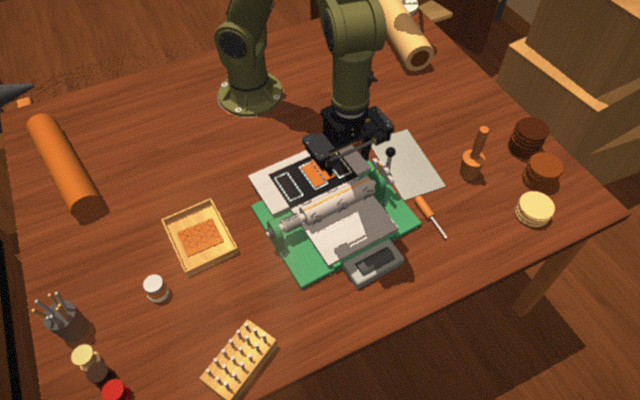

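The lever is in the middle notch, but the blank in the left place has been knocked toward the middle one: it is now at (370,20) in the wrist view. I'll put the lever back in release, mend the blank, then throw the lever again.

Run:
```python
from h import *
go(.579,.1995,.25,94);go(.579,.1995,.192,94)
```

```text
delta [0.0724, 0.058, 0.177] turn 0.4 rows~ 3.2
delta [0.1304, 0.0579, 0.177] turn 0.4 rows~ 3.6
```

{"name": "step_arm", "arguments": {
  "deltas": [
    [1,0,0.058,0.177,0],
    [1,0,0.058,0.177,0],
    [1,0,0.058,0.177,0],
    [1,0.03,0.058,0.177,0],
    [1,0.072,0.058,0.177,0],
    [1,0.13,0.058,0.177,0],
    [1,0.13,0.058,0.177,0],
    [-1,0.13,0.058,0.177,0],
    [-1,0.13,0.058,0.177,0],
    [-1,0.13,0.058,0.177,0],
    [-1,0.13,0.058,0.177,0],
    [-1,0.13,0.058,0.177,0]
  ]
}}

```text
time_s: 49.42
tool_pos: [0.5797, 0.1965, 0.1929]
tool_rot: [-41.2, 90.0, 52.9]
force: [0.7, -0.2, 0.2]
grip_width: 0.0453
```

{"name": "step_arm", "arguments": {
  "deltas": [
    [-1,0,0,0,0],
    [-1,0,0,0,0],
    [-1,0,0,0,0],
    [-1,0.001,0.015,0,0],
    [-1,0.004,0.03,0,0],
    [-1,0.009,0.043,0,0],
    [-1,0.0155,0.055,0,0],
    [-1,0.0155,0.056,0,0],
    [-1,0.0155,0.056,0,0]
  ]
}}

```text
time_s: 50.55
tool_pos: [0.5224, 0.195, 0.1768]
tool_rot: [28.1, 89.8, 122.4]
force: [-2.0, 5.3, -1.0]
grip_width: 0.0266
```

{"name": "step_arm", "arguments": {
  "deltas": [
    [0,0,0,0,0],
    [1,0,0,0,0],
    [1,0,0,0,0],
    [1,0,0,0,0],
    [1,-0.05,0,0,0],
    [1,-0.11,0,-0.02,0],
    [1,-0.14,0.03,-0.06,0],
    [1,-0.14,0.05,-0.08,0],
    [1,-0.14,0.05,-0.08,0],
    [1,-0.14,0.05,-0.08,0]
  ]
}}

```text
time_s: 51.8
tool_pos: [0.4798, 0.1098, 0.317]
tool_rot: [-10.5, 89.9, 83.7]
force: [0.1, 0.0, 0.5]
grip_width: 0.0865
```

Run:
```python
from h import *
st()
m,p,d=cam('wrist'); P=pts(m,d); save('w13',p); np.savez('w13.npz',p=p,d=d,m=m)
tags(p,P,.0445,.058,(.35,.53,-.1,.16))
board(p,P)
m,p,d=cam('scene'); P=pts(m,d); k=(P[...,2]>.135)&(P[...,2]<.2)&(abs(P[...,0]-.56)<.14)&(abs(P[...,1]-.2)<.03)&(p.max(-1)<100); print('knob',k.sum(),np.nanmedian(P[k],0).round(3))
```

```text
{'time_s': 51.8, 'qpos': [-85.073, -10.758, 62.299, 99.655, 9.493, 85.427, 70.264], 'tool_pos': [0.48, 0.11, 0.317], 'tool_rot': [-10.528, 89.943, 83.69], 'force': [0.053, 0.034, 0.513], 'grip_width': 0.086}
tag [ 249  106   57   72 3568] [450.1  43.5] [93.4 71.7] 4.5 mean [448.9  43.8  48.6]
board [ 181   92  165  103 4159] [455.3  25.5] [136.1 219.5] 4.2
knob 81 [0.533 0.191 0.177]
```

View pics/w13.png

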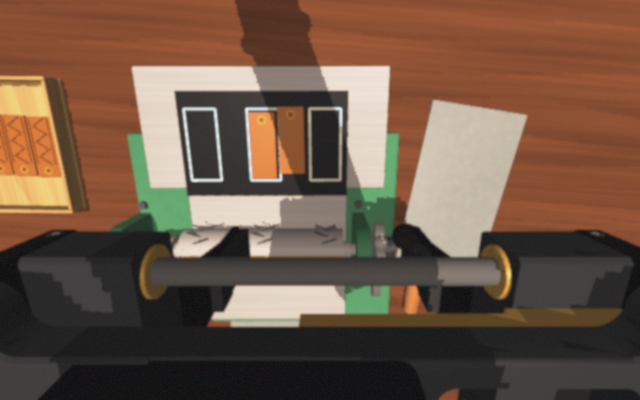

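Run:
```python
from h import *
m,p,d=load('w13'); P=pts(m,d); h=cv2.cvtColor(p,cv2.COLOR_RGB2HSV); z=P[...,2]
o=(h[...,0]<20)&(h[...,1]>110)&(h[...,2]>60)&(z>.0455)&(z<.058)&(P[...,0]<.53)&(P[...,1]>-.05)&(P[...,1]<.16)&(P[...,0]>.38)
print(h[140,255:310,2].tolist())
for nm,k in (('lit',o&(h[...,2]>185)),('shade',o&(h[...,2]<=185))):
    k=cv2.morphologyEx(k.astype(np.uint8),cv2.MORPH_OPEN,np.ones((4,4)));nl,l,s,c=cv2.connectedComponentsWithStats(k)
    j=1+s[1:,4].argmax(); print(nm,s[j],*rect(P[(l==j)]),P[l==j].mean(0).round(4))
print(head()[2])
```

```text
[233, 233, 233, 233, 234, 234, 234, 234, 234, 234, 234, 234, 234, 234, 234, 234, 234, 234, 230, 216, 166, 116, 121, 166, 185, 168, 147, 140, 140, 139, 139, 139, 139, 139, 140, 139, 140, 139, 137, 139, 139, 140, 139, 138, 138, 138, 138, 132, 116, 86, 54, 42, 63, 106, 143]
lit [ 250  113   27   66 1539] [456.8  25.1] [87.6 29.2] 5.6 [nan nan nan]
shade [ 279  107   27   67 1508] [nan nan] [0. 0.] 0.0 [nan nan nan]
94.21859706274196
```

Run:
```python
from h import *
m,p,d=load('w13'); P=pts(m,d); h=cv2.cvtColor(p,cv2.COLOR_RGB2HSV); z=P[...,2]
o=(h[...,0]<20)&(h[...,1]>110)&(h[...,2]>60)&(z>.0455)&(z<.058)&(P[...,0]<.53)&(P[...,1]>-.05)&(P[...,1]<.16)&(P[...,0]>.38)
u=np.arange(640)[None]+0*z
for nm,k in (('lit',o&(u<276)),('shade',o&(u>=279))):
    print(nm,k.sum(),*rect(P[k]),P[k].mean(0).round(4))
go(.4455,.0655,.12,94.2);go(.4455,.0655,.071,94.2)
```

```text
lit 1629 [455.1  24.8] [86.  33.3] 3.9 [0.4533 0.0246 0.0486]
shade 1693 [445.2  62. ] [86.6 34.1] 4.5 [0.4443 0.0623 0.0486]
delta [0.1968, 0.0375, -0.0413] turn 0.0 rows~ 3.3
delta [0.2458, 0.0375, -0.0412] turn 0.0 rows~ 4.0
```

{"name": "step_arm", "arguments": {
  "deltas": [
    [-1,0.06,0.0375,-0.041,0],
    [-1,0.12,0.0375,-0.041,0],
    [-1,0.19,0.0375,-0.041,0],
    [-1,0.19,0.0375,-0.041,0],
    [-1,0.19,0.0375,-0.041,0],
    [-1,0.19,0.0375,-0.041,0],
    [-1,0.19,0.0375,-0.041,0],
    [-1,0.19,0.0375,-0.041,0],
    [-1,0.22,0.0375,-0.041,0],
    [-1,0.236,0.0375,-0.041,0],
    [-1,0.242,0.0375,-0.041,0],
    [-1,0.242,0.0375,-0.041,0]
  ]
}}

```text
time_s: 53.4
tool_pos: [0.4455, 0.0653, 0.0753]
tool_rot: [-164.0, 90.0, -69.9]
force: [0.4, -0.2, 0.1]
grip_width: 0.0007
```

```bash
python3 -c "
from h import *
st();print(head()[2]);go(.4455,.0655,.070)"
```

```text
{'time_s': 53.4, 'qpos': [-78.222, 4.918, 69.644, 123.027, -5.578, 55.381, 88.687], 'tool_pos': [0.445, 0.065, 0.075], 'tool_rot': [-164.042, 89.977, -69.883], 'force': [0.395, -0.185, 0.111], 'grip_width': 0.001}
94.15900830661431
delta [0.0053, -0.0, 0.0002] turn 0 rows~ 0.1
```

{"name": "step_arm", "arguments": {
  "deltas": [
    [-1,0.003,0,0,0],
    [-1,0.005,0,0,0],
    [-1,0.005,0,0,0]
  ]
}}

```text
time_s: 53.78
tool_pos: [0.4454, 0.0655, 0.0702]
tool_rot: [-22.9, 90.0, 71.2]
force: [-1.2, 0.1, -0.1]
grip_width: 0.0006
```

```bash
python3 -c "
from h import *
st()"
```

```text
{'time_s': 53.775, 'qpos': [-77.566, 6.017, 69.353, 123.288, -6.926, 54.77, 89.867], 'tool_pos': [0.445, 0.066, 0.07], 'tool_rot': [-22.929, 89.973, 71.248], 'force': [-1.173, 0.082, -0.135], 'grip_width': 0.001}
```

{"name": "step_arm", "arguments": {
  "deltas": [
    [-1,0.001,0,0,0],
    [-1,0.0025,0,0,0],
    [-1,0.0025,0,0,0]
  ]
}}

```text
time_s: 54.15
tool_pos: [0.4456, 0.0655, 0.0693]
tool_rot: [62.5, 89.9, 156.7]
force: [-8.1, -1.8, 24.8]
grip_width: 0.0004
```

{"name": "step_arm", "arguments": {
  "deltas": [
    [-1,-0.0008,0,0,0],
    [-1,-0.0008,-0.001,0.006,0],
    [-1,-0.0008,-0.002,0.013,0],
    [-1,-0.0008,-0.003,0.02,0],
    [-1,-0.0008,-0.0045,0.028,0],
    [-1,-0.0008,-0.006,0.036,0],
    [-1,-0.0008,-0.007,0.044,0],
    [-1,-0.0008,-0.007,0.044,0],
    [-1,-0.03,-0.007,0.044,0],
    [-1,-0.08,-0.007,0.044,0],
    [1,-0.16,-0.007,0.02,0],
    [1,-0.22,-0.007,0.0,0]
  ]
}}

```text
time_s: 55.65
tool_pos: [0.4516, 0.0726, 0.2694]
tool_rot: [-17.4, 89.7, 76.9]
force: [0.8, 1.4, 0.3]
grip_width: 0.0132
```

Run:
```python
from h import *
st()
m,p,d=cam('wrist'); P=pts(m,d); save('w14',p); np.savez('w14.npz',p=p,d=d,m=m)
tags(p,P,.0455,.058,(.35,.53,-.1,.16))
```

```text
{'time_s': 55.65, 'qpos': [-77.202, -16.282, 55.675, 108.227, 13.305, 81.186, 69.645], 'tool_pos': [0.452, 0.073, 0.269], 'tool_rot': [-17.413, 89.701, 76.893], 'force': [0.815, 1.416, 0.303], 'grip_width': 0.013}
tag [ 270  138   30   72 2004] [454.7  24.6] [87.3 33.7] 4.3 mean [453.1  24.6  48.7]
tag [ 338  140   30   71 1979] [450.5 105.7] [86.4 34.1] 4.2 mean [449.3 105.6  48.6]
```

Run:
```python
from h import *
m,p,d=load('w14'); P=pts(m,d)
z=P[...,2]
w=(p.min(-1)>110)&(abs(z-.045)<.004)&(P[...,0]>.39)&(P[...,0]<.525)
nl,l,s,c=cv2.connectedComponentsWithStats(w.astype(np.uint8))
for k in range(1,nl):
    if s[k,4]>60: print(s[k],*rect(P[l==k]))
cv2.imwrite('pics/c14.png',cv2.resize(cv2.cvtColor(p[110:230,180:400],cv2.COLOR_RGB2BGR),(770,420),interpolation=cv2.INTER_CUBIC))
go(.5226,.195,.27,94);go(.5226,.195,.176,94)
```

```text
[376 127   6  67  73] [430.4 136.4] [80.  4.] 3.8
[ 195  133   46   81 1038] [461.5 -57. ] [99.7 47.7] 4.1
[335 133  39  80 733] [448.6 107.4] [98.3 45.7] 4.2
[265 134  40  80 740] [456.1  24. ] [98.5 46.1] 4.3
delta [0.0082, -0.0755, 0.1196] turn 0.0 rows~ 2.3
delta [0.1022, -0.0745, 0.1189] turn 0.0 rows~ 2.8
```

View pics/c14.png

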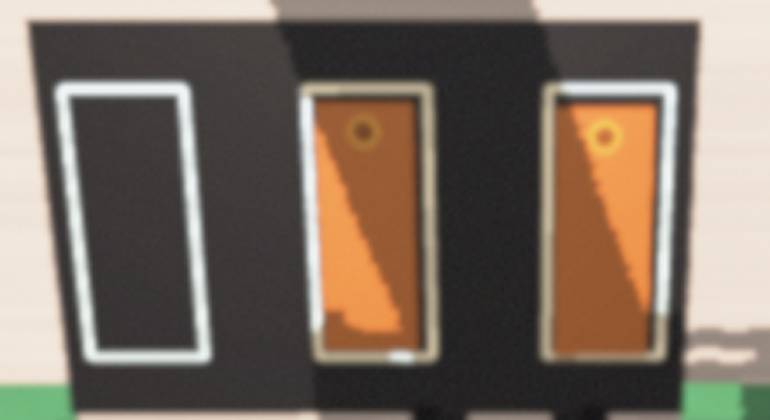

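Both blanks sit inside their outlines, parallel to them. Throw the lever to the middle again.

{"name": "step_arm", "arguments": {
  "deltas": [
    [1,0,-0.075,0.119,0],
    [1,0,-0.075,0.119,0],
    [1,0,-0.075,0.119,0],
    [1,0,-0.075,0.119,0],
    [1,0,-0.075,0.119,0],
    [1,0,-0.075,0.119,0],
    [1,0,-0.075,0.119,0],
    [1,0.05,-0.075,0.119,0],
    [1,0.102,-0.075,0.119,0],
    [1,0.102,-0.075,0.119,0],
    [-1,0.102,-0.075,0.119,0],
    [-1,0.102,-0.075,0.119,0]
  ]
}}

```text
time_s: 57.2
tool_pos: [0.5195, 0.1972, 0.1673]
tool_rot: [-57.2, 89.8, 37.0]
force: [0.2, -0.3, 0.4]
grip_width: 0.0742
```

{"name": "step_arm", "arguments": {
  "deltas": [
    [-1,0,0,0,0],
    [-1,0,0,0,0],
    [-1,0,0,0,0],
    [-1,0,0,0,0],
    [-1,0,0,0,0],
    [-1,0,0,0,0],
    [-1,-0.007,-0.014,0,0],
    [-1,-0.012,-0.029,0,0],
    [-1,-0.015,-0.044,0,0],
    [-1,-0.0155,-0.055,0,0],
    [-1,-0.0155,-0.055,0,0],
    [-1,-0.0155,-0.055,0,0]
  ]
}}

```text
time_s: 58.7
tool_pos: [0.5737, 0.1992, 0.18]
tool_rot: [-141.7, 89.8, -47.6]
force: [3.2, -5.9, -2.8]
grip_width: 0.0267
```

{"name": "step_arm", "arguments": {
  "deltas": [
    [0,0,0,0,0],
    [1,0,0,0,0],
    [1,0,0,0,0],
    [1,0,0,0,0],
    [1,-0.04,0,0,0],
    [1,-0.1,0,0,0],
    [1,-0.15,0,-0.06,0],
    [1,-0.15,0,-0.12,0],
    [1,-0.15,0,-0.16,0],
    [1,-0.15,0,-0.16,0]
  ]
}}

```text
time_s: 59.95
tool_pos: [0.5844, 0.0349, 0.3315]
tool_rot: [-87.5, 89.9, 6.1]
force: [-0.6, 1.1, 0.4]
grip_width: 0.0868
```

Run:
```python
from h import *
st()
m,p,d=cam('wrist'); P=pts(m,d); save('w15',p); np.savez('w15.npz',p=p,d=d,m=m)
tags(p,P,.0455,.058,(.35,.53,-.1,.16)); roller_angle('wrist','w15')
tags(p,P,.004,.03,(.38,.6,-.45,-.25))
for n in ('scene','side'):
    m,p,d=cam(n); P=pts(m,d); save(n+'10',p)
    k=(P[...,2]>.15)&(P[...,2]<.21)&(abs(P[...,0]-.575)<.12)&(abs(P[...,1]-.2)<.04)&(p.max(-1)<110); X=P[k]
    r=least_squares(lambda c:np.linalg.norm(X-c,axis=1)-.014,X.mean(0)-[0,0,.008],loss='soft_l1',f_scale=.002); L=loc(r.x); print('knob',r.x.round(4),'lever',np.arctan2(L[0],L[2]-.08),len(X))
    meas(n,('jar','maul','beveler'),P,.4,1)
```

```text
{'time_s': 59.95, 'qpos': [-60.086, 15.266, 66.232, 86.272, -13.979, 87.426, 99.631], 'tool_pos': [0.584, 0.035, 0.332], 'tool_rot': [-87.523, 89.898, 6.114], 'force': [-0.585, 1.054, 0.352], 'grip_width': 0.087}
tag [ 311   30   27   73 1915] [455.6  24.8] [86.4 33.9] 3.5 mean [454.8  24.7  48.5]
tag [ 373   30   29   73 1901] [450.3 105.9] [86.9 34.2] 4.1 mean [449.4 105.6  48.6]
wrist axis [-0.0012  0.0788 -0.0017] 7151 brass 636 angle [-0.041 -0.008  0.035  0.086  0.129]
tag [    0     0   133   146 10350] [ 486.5 -338.4] [189.2 152.9] 3.4 mean [ 485.  -338.1   13.6]
knob [0.5805 0.2003 0.183 ] lever 0.020932433880451372 89
jar 0.7 488 [157. 288.] med [ 616. -482.   57.] rect [ 603.7 -483.7] [46.  43.8] 53.5 z [ 8. 66.]
maul 0.76 800 [472. 160.] med [641. 455.  78.] rect [633.3 463.3] [62.9 61.4] 45.1 z [  7. 197.]
beveler 0.56 199 [420. 204.] med [688. 268.  22.] rect [687.9 267.9] [22.9 80.5] 88.6 z [ 9. 28.]
knob [0.5772 0.1994 0.1859] lever -0.011610820094161388 60
jar 0.8 701 [416. 374.] med [ 592. -492.   56.] rect [ 598.6 -486.5] [45.8 47.2] 56.4 z [-1. 66.]
maul 0.68 593 [276. 131.] med [622. 452.  78.] rect [625.8 461.2] [61.2 59.7] 58.9 z [  9. 195.]
beveler 0.68 148 [315. 174.] med [690. 263.  20.] rect [706.9 268.9] [115.9  27. ] 1.8 z [ 7. 30.]
```

View pics/w15.png

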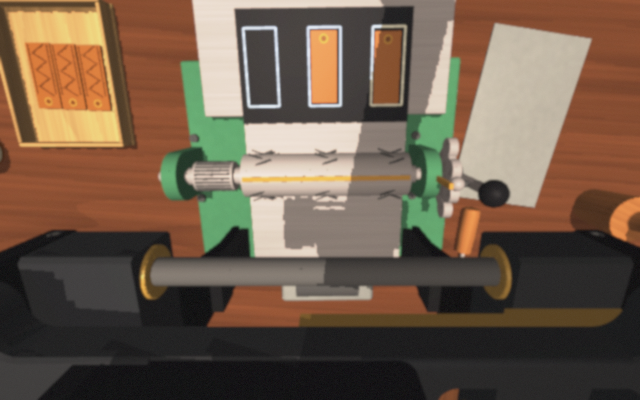

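The view shows the lever upright at the stud (490,190), the brass line on top (320,178), both blanks in their outlines (323,65 and 388,65), and three embossed tags in the tray (68,75). The gripper is open and clear, so I hand the job in.

```bash
python3 -c "
from h import *
print(env.sign_off())"
```

```text
the job is handed in; nothing more can be done
None
```

The embosser is ready for its next run, and I handed the job in at about 60 s of the 210 s limit.

- **Lever:** I pulled it to the release notch first and put it in the middle notch last. It reads −0.01 to +0.02 rad, where 0 is upright.
- **Roller:** I turned it by friction on the collar until the brass line faced up. The wrist camera read −0.04 to +0.04 rad. The scene camera disagreed, at about +0.08; I trusted the wrist camera because it looks from close above.
- **Finished tags:** All three lie flat in the tray.
- **Blanks:** There were only two, and they are in the middle and left places. Both are inside their outlines, the middle one within about 1 mm and the left one within about 1.5 mm, and parallel to within about 1°. The mat is empty.
- **Jar, maul and beveler:** They read where they were at the start.

**One mend:** After I first put the lever in the middle notch, the left blank had been knocked toward the middle place. I released the pressure again, slid the blank back, checked it, and threw the lever to the middle notch once more.

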